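# Put the shoe-care things back into their kits

### The job

Tidy up after the shoe cleaning: the black brush and the black polish tin go back into the black-lined kit box, the brown brush and the brown tin into the brown-lined one, each lying in its own recess as it lies now (brushes bristles down, tins lid up), and the green cleaner bottle stands upright in the empty cell of the blue bottle tray. Set each thing down instead of dropping it, and leave the amber glass jar standing where it is.

Things in the scene. Friction and masses are not known exactly. Their poses are not given: they have to be found in the camera images.
- black_brush: Shoe brush with a black wooden back and black bristles, lying bristles down. 116 mm long (its x), 44 mm wide (its y), 42 mm high: the lower 24 mm are bristles (106 mm x 40 mm), the upper 18 mm the wooden back with straight parallel sides over the middle 72 mm and round ends. About 90 g. Origin: centre of the underside (bristle tips); z up.
- brown_brush: Shoe brush with a red-brown wooden back and light tan bristles, lying bristles down. 116 mm long (its x), 44 mm wide (its y), 42 mm high: the lower 24 mm are bristles (106 mm x 40 mm), the upper 18 mm the wooden back with straight parallel sides over the middle 72 mm and round ends. About 90 g. Origin: centre of the underside (bristle tips); z up.
- black_tin: Round shoe-polish tin with a black lid (small brass disc in its middle) and a steel base, standing flat, lid up. 56 mm in diameter, 26 mm high; a tiny key tab sticks out 3 mm on its +x side (look only). About 80 g. Origin: centre of the underside; z up.
- brown_tin: Round shoe-polish tin with a red-brown lid (small brass disc in its middle) and a steel base, standing flat, lid up. 56 mm in diameter, 26 mm high; a tiny key tab sticks out 3 mm on its +x side (look only). About 80 g. Origin: centre of the underside; z up.
- cleaner_bottle: Upright teal-green plastic bottle of cleaner with a paper band and a white cap. Body 42 mm in diameter with straight sides up to 66 mm; the shoulder narrows to a neck, the cap is 24 mm in diameter, and its top is 102 mm above the base. About 120 g. Origin: centre of the underside; z up.
- black_kit: The black polish kit. Flat open yellow box, 176 mm (its x) x 166 mm (its y), 21 mm high, fixed in place, with a black moulded insert 20 mm high. Two recesses 11 mm deep (their floors 9 mm above the table) are sunk in the insert: a rectangular brush bay, 66 mm (x) x 142 mm (y), centre at x = -44 mm, y = 0 in the box's frame; and a round tin bay, 76 mm in diameter, centre at x = +39 mm, y = 0. Home of the black brush and the black tin. Origin: centre of the underside; z up.
- brown_kit: The brown polish kit. Flat open yellow box, 176 mm (its x) x 166 mm (its y), 21 mm high, fixed in place, with a brown moulded insert 20 mm high. Two recesses 11 mm deep (their floors 9 mm above the table) are sunk in the insert: a rectangular brush bay, 66 mm (x) x 142 mm (y), centre at x = -44 mm, y = 0 in the box's frame; and a round tin bay, 76 mm in diameter, centre at x = +39 mm, y = 0. Home of the brown brush and the brown tin. Origin: centre of the underside; z up.
- bottle_tray: Blue plastic tray, fixed in place, 80 mm (its x) x 156 mm (its y), walls 4 mm thick and 34 mm high, floor 4 mm thick, split by one wall into two cells, each 72 mm wide in x and 72 mm in y. The cell centred at y = -38 mm holds a fixed white cream jar with a grey cap (50 mm in diameter, its top 52 mm above the table); the cell centred at x = 0, y = +38 mm is empty and is the bottle's. Origin: centre of the underside; z up.
- glass_jar: Amber glass jar with a steel screw cap, not part of the job, standing loose at one side near the robot: 56 mm in diameter, 70 mm high. Origin: centre of the underside; z up. (Unlisted things stay clear of the work: an eraser 20 mm high opposite the jar; a thin brush, a shoehorn, a shoe tree and shoes beyond the boxes; bottles and a chest along the sides, over 0.58 m from the middle line.)
Mind the look-alikes: they are no part of the job. Leave any pink or purple look-alike of the black_tin alone.

How it is judged (in metres and radians):
At the end, for the whole second after the job is handed in: Each brush flat, bristles down, in the brush bay and each tin flat, lid up, in the tin bay of the box of its colour, the bottle upright in the tray's empty cell (within 16, 14 and 18 mm of the bay's centre in x and y; height within 4 mm; tilt under 0.12 rad), released and at rest (x of black_brush in the frame of black_kit between -0.06 and -0.028 m and y of black_brush in the frame of black_kit between -0.016 and 0.016 m and z of black_brush in the frame of black_kit between 0.005 and 0.013 m and angle between each of black_brush, black_tin, brown_brush, brown_tin, cleaner_bottle's own z axis and vertical below 0.12 rad and linear speed of each of black_brush, black_tin, brown_brush, brown_tin, cleaner_bottle below 0.02 m/s and x of black_tin in the frame of black_kit between 0.025 and 0.053 m and y of black_tin in the frame of black_kit between -0.014 and 0.014 m and z of black_tin in the frame of black_kit between 0.005 and 0.013 m and x of brown_brush in the frame of brown_kit between -0.06 and -0.028 m and y of brown_brush in the frame of brown_kit between -0.016 and 0.016 m and z of brown_brush in the frame of brown_kit between 0.005 and 0.013 m and x of brown_tin in the frame of brown_kit between 0.025 and 0.053 m and y of brown_tin in the frame of brown_kit between -0.014 and 0.014 m and z of brown_tin in the frame of brown_kit between 0.005 and 0.013 m and x of cleaner_bottle in the frame of bottle_tray between -0.018 and 0.018 m and y of cleaner_bottle in the frame of bottle_tray between 0.02 and 0.056 m and z of cleaner_bottle in the frame of bottle_tray between 0 and 0.008 m); the robot touches nothing.
It fails at once if the glass jar is pushed more than 30 mm from its place or tipped over (distance of glass_jar from where it was at the start of the episode above 0.03 m or angle between glass_jar's own z axis and vertical above 0.35 rad).
It fails at once if one of the five things is dropped or thrown: out of the fingers' touch it moves faster than 0.8 m/s (a fall of over 30 mm) ((linear speed of black_brush above 0.8 m/s and contact force between the fingers and black_brush below 0.01 N) or (linear speed of black_tin above 0.8 m/s and contact force between the fingers and black_tin below 0.01 N) or (linear speed of brown_brush above 0.8 m/s and contact force between the fingers and brown_brush below 0.01 N) or (linear speed of brown_tin above 0.8 m/s and contact force between the fingers and brown_tin below 0.01 N) or (linear speed of cleaner_bottle above 0.8 m/s and contact force between the fingers and cleaner_bottle below 0.01 N)).
It also fails if it takes over 144 s, if anything falls off the work surface, if the arm or the gripper's body presses on something with over 40 N, if the wrist force passes 120 N, or if a joint passes its speed limit or range.

### The arm

A 6-joint arm with a two-finger parallel gripper is mounted at the origin on the work surface. World frame = base frame: x ahead of the robot, y to its left, z up, the work surface at z = 0. Lengths are in m, angles in degrees, forces in N, time in s.
With the tool pointing down it reaches from about 0.25 to 0.725 m from the base axis. Payload 9.7 kg.
Tool frame: the origin (TCP) lies at the very end of the fingers, on their centre line; the grasp point (between the pads) lies 19 mm behind it; z points along the fingers, y is the direction in which the jaws open and shut (so a half turn about z gives the same grasp; the last joint's range is limited). The gripper opens to 85 mm and grips with 20 to 120 N. Pads are 22 mm wide; open, the fingers measure 114 mm over their backs; the gripper's body (76 mm by 85 mm) begins 54 mm behind the grasp point. The pads swing forward as they close: fully open they stand 13 mm farther back than shut.
Start: joints at [-70.76, 4.979, 10.078, 95.1, 0, 90], TCP at [0.181, -0.519, 0.195] pointing down, gripper open.
Joint ranges: [-179.16, 179.16], [-48.56, 103.87], [-65.8, 70.77], [-126.05, 130.52], [-82.76, 87.17], [-180, 180]. Speed limits (degrees/s): [127.2, 127.2, 147.25, 180, 180, 180].

### API

Orientations are given as [roll, pitch, yaw] about the fixed x, y, z axes, in that order (R = Rz(yaw) Ry(pitch) Rx(roll)).
In Python, from workcell import bot gives the robot as it stands.
- The arm moves only by the shell command python3 -m pendant 'ROWS' [FORCE]. ROWS is JSON, a list that holds one entry, the list of rows, each a list of 7 numbers: the shift along the tool's x, y, z in cm, then the turn, a rotation vector about the tool's x, y, z in rad, then the opening in per cent of the stroke, from 0 (shut) to 100 (fully open). In form: [[[dx, dy, dz, ax, ay, az, gripper], ...]]. A call has 1 to 5 rows; each row shifts and turns the pose as measured when the row begins, along the tool's axes as they then stand; what a row does not reach is not made up. A row lasts 1/12 s, in which the tool goes at most 41.7 mm and 7.16 degrees, less where a joint would pass 70% of its speed; a pose out of reach is approached as far as the arm can. A call with a gripper value outside its range is refused whole. The fingers move at their own pace and stop on an object; FORCE is the grip in N (left out, the last holds). Time passes only in rows, so rows that do not move let the fingers close. It gives the time, the measured TCP pose, the force and the opening at its end, in the units of the state.
- bot.get_obs(): the state, without advancing time (a new reading comes with each control period).
- bot.camera(name): name is "side" or "top"; returns the picture (384x512x3 uint8, red, green, blue); there is no depth.
- bot.get_calibration(name): a dict with "intrinsics" (3x3 intrinsics, pixels), "pose" (4x4, takes a point from camera to world coordinates). Camera axes: x right, y down, z forward; pixel columns grow to the right and rows downward; lengths in m; the calibration is good to about 2 mm. A picture is of the moment at which its call begins. get_calibration takes no time and is no camera call.
- bot.job_done(): hands the job in, once; it reports no verdict.
Trained networks look in the newest picture that a camera, given by its name, has taken for a name from the list of things; names that differ only in an ending like _2 or _b are one class to them, and where a whole thing is asked for, a point or a joint stands for the part that bears it (a point fixed in the world has none). Each returns a list of dicts, best first, with "confidence" (0 to 1); they miss things now and then, are a little off and sometimes report something else, mostly with a low value. They report only what shows in the picture. A call takes as long as a camera call. They do not tell look-alikes from the thing itself.
- bot.masks_of(camera, thing): "pixels" (384x512 bool, what is visible of it) and "extent" ([left, top, right, bottom] in pixels, round what is visible of it).
- bot.mark_of(camera, thing): "uv" ([column, row] in pixels: a listed point, or the origin of a listed thing).
The state is a dict: "time": time; "q": joint angles; "qd": joint speeds; "joint_efforts": joint torques, N m; "ee_pos": TCP position; "tcp_rot": TCP orientation; "wrist_force": force on the tool from outside, world axes, zero at the start; "torque": the same for the moment, N m; "opening": finger opening in m.
Only numpy, scipy, OpenCV 4.12 (cv2) and the standard library are available. Lean on these libraries where they do the work, as an engineer would, in place of code of your own. Each camera call takes 0.05 s, during which the arm holds its last target. There are 200 camera calls.

## Working session

There is one attempt and no reset: what is moved stays moved. The work goes in short steps, Python scripts to look and compute and a shell command to move; the robot and the scene stay as the last step left them, time stands still between calls to the robot, and variables do not carry over. Pictures are saved under pics/ and viewed, about 12 in all and at most 16, crops included, and the job is handed in when it is done.

```bash
mkdir -p pics; cat > h.py <<'E'
import numpy as np, cv2
from workcell import bot
T=['black_brush','brown_brush','black_tin','brown_tin','cleaner_bottle','black_kit','brown_kit','bottle_tray','glass_jar']
def ray(cam,uv,z):
    c=bot.get_calibration(cam);K=np.array(c['intrinsics']);P=np.array(c['pose'])
    d=P[:3,:3]@np.linalg.solve(K,[uv[0],uv[1],1.]);o=P[:3,3]
    return (o+d*(z-o[2])/d[2])
def save(cam,name):
    im=bot.camera(cam);cv2.imwrite('pics/'+name,cv2.cvtColor(im,cv2.COLOR_RGB2BGR));return im
E
python3 - <<'E'
from h import *
for c in ['top','side']:
    save(c,c+'1.png'); print(c,np.round(np.array(bot.get_calibration(c)['pose'])[:3,3],3))
    for t in T:
        for m in bot.mark_of(c,t)[:4]: print(t,np.round(m['uv'],1),round(m['confidence'],2),np.round(ray(c,m['uv'],0)[:2],3))
print(bot.get_obs())
E
```

```text
top [ 0.336 -0.002  1.118]
black_brush [198.7 194.3] 0.84 [0.479 0.16 ]
brown_brush [194.7 134.9] 0.95 [0.647 0.179]
brown_brush [391.8 191.7] 0.68 [ 0.5   -0.371]
black_tin [302.7 248.4] 0.94 [ 0.339 -0.127]
black_tin [381.6 130.6] 0.9 [ 0.673 -0.346]
black_tin [336.4 234.1] 0.75 [ 0.38  -0.218]
brown_tin [259.2 206.9] 0.7 [ 0.449 -0.007]
cleaner_bottle [327.7 137.9] 0.63 [ 0.648 -0.194]
black_kit [261.1 130.2] 0.66 [ 0.666 -0.007]
brown_kit [391.5 193.8] 0.59 [ 0.494 -0.37 ]
bottle_tray [130.  181.9] 0.92 [0.509 0.352]
glass_jar [371.2 253.1] 0.59 [ 0.331 -0.312]
side [0.308 0.887 0.973]
black_brush [259.9 235.7] 0.79 [0.475 0.163]
brown_brush [199.1 233.3] 0.97 [0.643 0.184]
black_tin [325.4 168.2] 0.67 [ 0.324 -0.135]
black_tin [279.  156.1] 0.59 [ 0.477 -0.165]
black_tin [312.4 150.6] 0.56 [ 0.373 -0.21 ]
black_tin [232.9 114.9] 0.55 [ 0.677 -0.354]
brown_tin [279.3 192.9] 0.77 [ 0.449 -0.004]
brown_tin [258.5 237.2] 0.19 [0.478 0.169]
cleaner_bottle [234.2 147.6] 0.59 [ 0.631 -0.181]
cleaner_bottle [211.1 189.5] 0.26 [0.655 0.017]
black_kit [208.5 186.2] 0.68 [0.667 0.005]
brown_kit [281.7 114.6] 0.9 [ 0.504 -0.385]
bottle_tray [229. 293.] 0.82 [0.516 0.35 ]
glass_jar [326.9 130.2] 0.8 [ 0.336 -0.324]
{'time': 1.0, 'q': array([-7.07611328e+01,  4.97770573e+00,  1.00789843e+01,  9.51008684e+01,
       -4.07363902e-04,  9.00007743e+01]), 'qd': array([ 0.03376582,  0.1344578 , -0.04408386,  0.1236443 ,  0.05219228,
       -0.11380184]), 'joint_efforts': array([-1.97189358e-03, -5.20106041e+01,  4.64869595e+01,  1.71628788e-03,
       -1.69612224e-05, -8.07676059e-06]), 'ee_pos': array([ 0.18122344, -0.51927531,  0.19480251]), 'tcp_rot': array([1.79999590e+02, 4.07358358e-04, 1.92380930e+01]), 'wrist_force': array([ 0.91677936,  0.17236603, -0.32748124]), 'torque': array([-0.01696957,  0.02079662,  0.00352489]), 'opening': 0.08526221992678774}
```

```bash
python3 -c "
import cv2
a=cv2.imread('pics/top1.png');cv2.imwrite('pics/top1c.png',cv2.resize(a[90:300,90:450],(800,467),interpolation=cv2.INTER_CUBIC))
a=cv2.imread('pics/side1.png');cv2.imwrite('pics/side1c.png',cv2.resize(a[80:340,160:380],(508,600),interpolation=cv2.INTER_CUBIC))"
```

```text
(no output)
```

View pics/top1c.png

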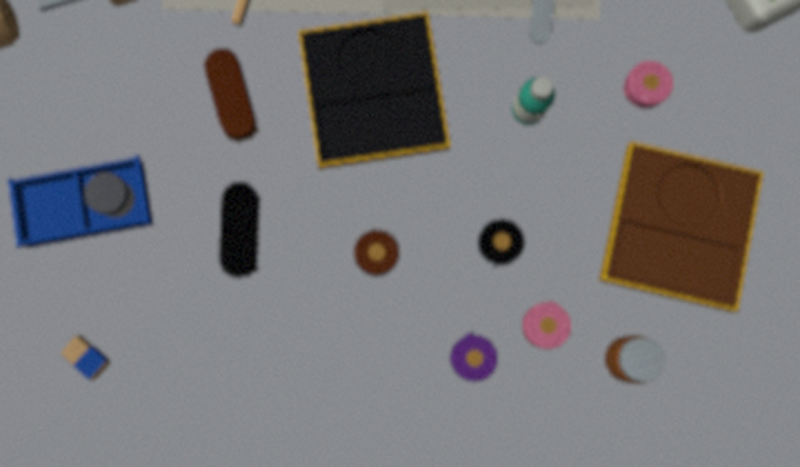

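View pics/side1c.png

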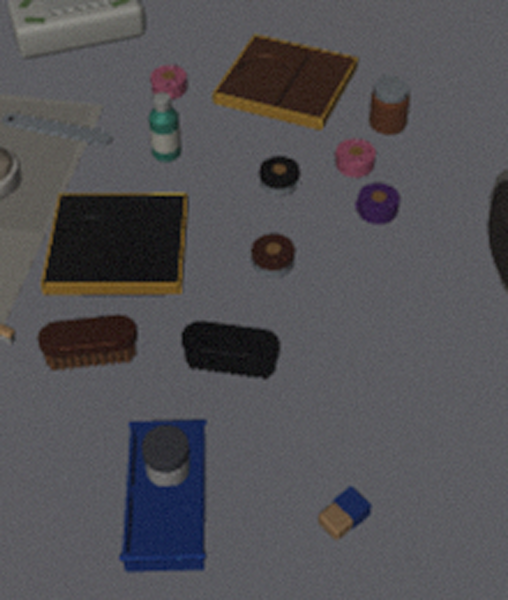

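The top view (full-picture pixels) shows:
- Candidates for black_tin: black (315,199), purple (303,251), pink (336,236), pink (382,128). I choose the black lid at (315,199).
- Brown tin at (259,203), black brush at (198,193), brown brush at (194,133), bottle at (331,134).
- Black kit at (259,130), brown kit at (397,192). Both have the tin bay on the far side.
- Tray at (127,180), with its empty cell on the left.

Next I fit models to the masks in both cameras.

```bash
cat > fit.py <<'E'
from h import *
from scipy.optimize import minimize
def ell(a,b,n=32):
    t=np.linspace(0,2*np.pi,n,endpoint=False);return np.c_[a*np.cos(t),b*np.sin(t)]
def prism(p,z0,z1): return np.r_[np.c_[p,np.full(len(p),z0)],np.c_[p,np.full(len(p),z1)]]
def rect(a,b): return np.array([[a,b],[a,-b],[-a,-b],[-a,b]])/2
def stad(L,W): p=ell(W/2,W/2);return np.r_[p+[L/2-W/2,0],p-[L/2-W/2,0]]
M={'brush':[prism(stad(.106,.040),0,.024),prism(stad(.116,.044),.024,.042)],'tin':[prism(ell(.028,.028),0,.026)],
'bottle':[prism(ell(.021,.021),0,.066),np.r_[prism(ell(.021,.021),.066,.066),prism(ell(.012,.012),.085,.102)]],
'kit':[prism(rect(.176,.166),0,.021)],'tray':[prism(rect(.080,.156),0,.034),prism(ell(.025,.025)-[0,.038],0.004,.052)],'jar':[prism(ell(.028,.028),0,.07)]}
S=4
def render(cam,parts,x,y,a):
    c=bot.get_calibration(cam);K=np.array(c['intrinsics']);W=np.linalg.inv(np.array(c['pose']))
    m=np.zeros((384*S,512*S),np.uint8);R=np.array([[np.cos(a),-np.sin(a),0],[np.sin(a),np.cos(a),0],[0,0,1]])
    for p in parts:
        q=(W[:3,:3]@(R@p.T+np.array([[x],[y],[0]]))+W[:3,3:]).T@K.T
        uv=q[:,:2]/q[:,2:]
        h=cv2.convexHull(((uv+.5)*S*16).astype(np.int32)); cv2.fillConvexPoly(m,h,1,shift=4)
    return m
def fit(thing,x,y,yaw,cams=('top','side')):
    parts=M[thing.split('_')[1]];out={}
    for c in cams:
        best=None
        for k in bot.masks_of(c,thing):
            m=k['pixels'].astype(np.uint8);v,u=np.nonzero(m);w=ray(c,(u.mean(),v.mean()),.02)
            d=np.hypot(w[0]-x,w[1]-y)
            if d<.06 and (best is None or k['confidence']>best[1]): best=(m,k['confidence'])
        if best is None: print(thing,c,'no mask');continue
        t=cv2.resize(best[0]*255,None,fx=S,fy=S,interpolation=cv2.INTER_CUBIC)>127
        def cost(p):
            r=render(c,parts,p[0]/100,p[1]/100,p[2]/10)>0
            return 1-(r&t).sum()/(r|t).sum()
        p0=np.array([x*100,y*100,yaw*10])
        sol=minimize(cost,p0,method='Nelder-Mead',options=dict(initial_simplex=[p0,p0+[1,0,0],p0+[0,1,0],p0+[0,0,1]],xatol=.01,fatol=1e-4))
        out[c]=(sol.x[0]/100,sol.x[1]/100,np.degrees(sol.x[2]/10));print(thing,c,np.round(out[c][:2],4),round(out[c][2],1),'iou %.2f conf %.2f'%(1-sol.fun,best[1]))
    return out
E
python3 - <<'E'
from fit import *
bot.camera('top');bot.camera('side')
for a in [('black_brush',.479,.16,0),('brown_brush',.647,.18,.2),('black_tin',.46,-.16,0),('brown_tin',.449,-.005,0),('cleaner_bottle',.635,-.19,0),('black_kit',.666,0,.14),('brown_kit',.495,-.38,-.18),('bottle_tray',.51,.351,.17),('glass_jar',.333,-.32,0)]: fit(*a)
E
```

```text
black_brush top [0.4796 0.1621] 1.1 iou 0.92 conf 0.79
black_brush side [0.4749 0.1656] -0.9 iou 0.95 conf 0.93
brown_brush top [0.6451 0.1779] 18.0 iou 0.95 conf 0.83
brown_brush side [0.6426 0.1845] 18.0 iou 0.94 conf 0.90
black_tin top [ 0.4727 -0.1567] 0.2 iou 0.94 conf 0.86
black_tin side [ 0.4695 -0.1538] 4.9 iou 0.91 conf 0.78
brown_tin top [ 0.4553 -0.0058] 1.8 iou 0.94 conf 0.54
brown_tin side [ 0.4539 -0.0031] -0.9 iou 0.95 conf 0.57
cleaner_bottle top [ 0.6446 -0.1924] -1.2 iou 0.93 conf 0.55
cleaner_bottle side [ 0.6394 -0.1848] -2.1 iou 0.84 conf 0.86
black_kit top [0.6619 0.003 ] 10.2 iou 0.98 conf 0.60
black_kit side no mask
brown_kit top [ 0.4989 -0.3796] -11.9 iou 0.98 conf 0.68
brown_kit side [ 0.4943 -0.3724] -12.2 iou 0.97 conf 0.67
bottle_tray top no mask
bottle_tray side [0.5063 0.3598] 12.0 iou 0.97 conf 0.62
glass_jar top [ 0.3361 -0.3077] 0.2 iou 0.87 conf 0.84
glass_jar side [ 0.3309 -0.3091] -4.3 iou 0.88 conf 0.94
```

```bash
cat >> h.py <<'E'
def go(x,y,z,yaw=None):
    o=bot.get_obs();p=o['ee_pos'];r=o['tcp_rot'];a=np.radians(r[2]);c,s=np.cos(a),np.sin(a);dx,dy=x-p[0],y-p[1]
    w=0 if yaw is None else (r[2]-yaw+180)%360-180
    print('t%.1f'%o['time'],np.round(p,4),'rpy',np.round(r,1),'F',np.round(o['wrist_force'],1),'open',round(o['opening'],4),'q1 %.0f q6 %.0f'%(o['q'][0],o['q'][5]))
    print('  cm:',np.round([100*(c*dx+s*dy),100*(s*dx-c*dy),100*(p[2]-z)],2),'turn',round(float(np.radians(w)),3))
E
cat > g.py <<'E'
import sys;from h import *
go(*map(float,sys.argv[1:]))
E
python3 - <<'E'
from fit import *
im=save('top','top2.png');bot.camera('side')
cv2.imwrite('pics/crop.png',cv2.resize(cv2.cvtColor(im[165:265,235:355],cv2.COLOR_RGB2BGR),None,fx=4,fy=4))
for a in [('black_kit',.666,0,.14),('bottle_tray',.51,.351,.17),('cleaner_bottle',.635,-.19,0),('brown_kit',.495,-.38,-.18)]: fit(*a)
E
python3 g.py .471 -.155 .195
```

```text
black_kit top [0.6615 0.0028] 10.4 iou 0.98 conf 0.65
black_kit side [0.6578 0.0058] 9.7 iou 0.95 conf 0.56
bottle_tray top [0.5079 0.3575] 11.6 iou 0.97 conf 0.64
bottle_tray side [0.5057 0.3593] 12.7 iou 0.97 conf 0.58
cleaner_bottle top [ 0.6435 -0.1915] -1.4 iou 0.93 conf 0.80
cleaner_bottle side [ 0.6388 -0.186 ] -1.2 iou 0.85 conf 0.84
brown_kit top [ 0.499  -0.3793] -12.2 iou 0.98 conf 0.95
brown_kit side [ 0.4945 -0.3744] -12.7 iou 0.95 conf 0.60
t2.5 [ 0.1812 -0.5193  0.1948] rpy [180.    0.   19.2] F [-0.2  0.5  0.5] open 0.0854 q1 -71 q6 90
  cm: [ 3.936e+01 -2.485e+01 -2.000e-02] turn 0.0
```

View pics/crop.png

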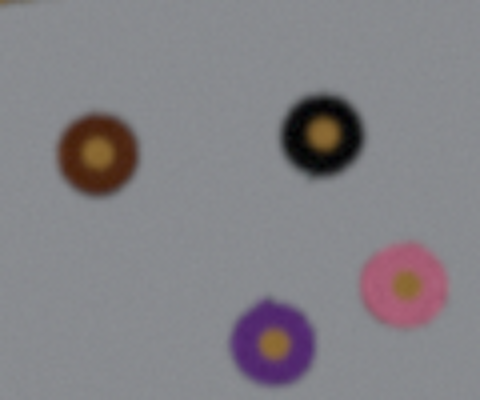

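The crop confirms it: black lid at (315,198), clearly apart from the purple (304,251) and pink (336,236) tins, with the brown tin at (259,203). Going to the black tin.

```bash
python3 -m pendant '[[[3.28,-2.07,0,0,0,0,100],[3.28,-2.07,0,0,0,0,100],[3.28,-2.07,0,0,0,0,100],[3.28,-2.07,0,0,0,0,100],[3.28,-2.07,0,0,0,0,100]]]' 40
python3 -m pendant '[[[3.28,-2.07,0,0,0,0,100],[3.28,-2.07,0,0,0,0,100],[3.28,-2.07,0,0,0,0,100],[3.28,-2.07,0,0,0,0,100],[3.28,-2.07,0,0,0,0,100]]]'
python3 -m pendant '[[[3.28,-2.07,0,0,0,0,100],[3.28,-2.07,0,0,0,0,100],[0,0,0,0,0,0,100]]]'; python3 g.py .471 -.155 .06
```

```text
time: 2.92
ee_pos: [0.3017, -0.3673, 0.1925]
tcp_rot: [-179.9, 0.1, 18.6]
wrist_force: [0.7, 0.0, -0.8]
opening: 0.0853
time: 3.33
ee_pos: [0.4282, -0.2087, 0.1935]
tcp_rot: [179.9, -0.0, 18.5]
wrist_force: [0.8, -1.4, -0.5]
opening: 0.0855
time: 3.58
ee_pos: [0.4821, -0.1402, 0.1935]
tcp_rot: [179.9, -0.2, 18.8]
wrist_force: [0.5, -0.5, 0.7]
opening: 0.0856
t3.6 [ 0.4821 -0.1402  0.1935] rpy [179.9  -0.2  18.8] F [ 0.5 -0.5  0.7] open 0.0856 q1 -16 q6 145
  cm: [-1.52  1.05 13.35] turn 0.0
```

```bash
python3 -m pendant '[[[-0.76,0.52,3,0,0,0,100],[-0.76,0.52,3,0,0,0,100],[0,0,3,0,0,0,100],[0,0,3,0,0,0,100],[0,0,1,0,0,0,100]]]'; python3 -m pendant '[[[0,0,0,0,0,0,100]]]'; python3 g.py .471 -.155 .008
```

```text
time: 4.0
ee_pos: [0.4753, -0.1528, 0.0622]
tcp_rot: [179.6, -0.5, 19.3]
wrist_force: [-1.0, 1.1, -0.6]
opening: 0.0851
time: 4.08
ee_pos: [0.4739, -0.1526, 0.0603]
tcp_rot: [179.8, -0.4, 19.3]
wrist_force: [0.1, 0.5, -0.3]
opening: 0.0855
t4.1 [ 0.4739 -0.1526  0.0603] rpy [179.8  -0.4  19.3] F [ 0.1  0.5 -0.3] open 0.0855 q1 -18 q6 143
  cm: [-0.36  0.13  5.23] turn 0.0
```

```bash
python3 -m pendant '[[[-0.35,0.1,1.5,0,0,0,100],[0,0,0.8,0,0,0,100],[0,0,0,0,0,0,100]]]'; python3 - <<'E'
from h import *
a=save('side','s2.png')[100:230,210:370];b=save('top','t2.png')[140:270,230:390]
cv2.imwrite('pics/n1.png',cv2.resize(cv2.cvtColor(np.hstack([b,a]),cv2.COLOR_RGB2BGR),(800,325),interpolation=cv2.INTER_CUBIC))
E
python3 g.py .471 -.155 .008
```

```text
time: 4.33
ee_pos: [0.4722, -0.1555, 0.04]
tcp_rot: [179.7, -0.5, 19.2]
wrist_force: [-0.6, -0.6, -0.6]
opening: 0.0855
t4.4 [ 0.4728 -0.1556  0.0412] rpy [179.6  -0.6  19.2] F [-0.5 -0.5 -0.4] open 0.0854 q1 -18 q6 143
  cm: [-0.15 -0.11  3.32] turn 0.0
```

View pics/n1.png

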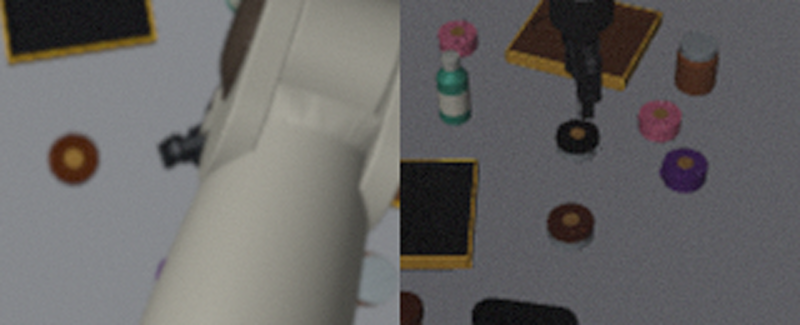

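```bash
cat >> h.py <<'E'
def proj(cam,p):
    c=bot.get_calibration(cam);W=np.linalg.inv(np.array(c['pose']));q=np.array(c['intrinsics'])@(W[:3,:3]@np.array(p)+W[:3,3]);return np.round(q[:2]/q[2],1)
E
python3 - <<'E'
from h import *
for s in (1,-1):
  for z in (.04,.053):
    print(s,z,proj('side',[.473-s*.016*1.1,-.1556+s*.047,z]),proj('top',[.473-s*.016*1.1,-.1556+s*.047,z]))
E
```

```text
1 0.04 [283.  159.6] [297.8 203.9]
1 0.053 [283.1 156.5] [298.3 203.3]
-1 0.04 [276.9 138.9] [333.4 191.6]
-1 0.053 [277.  135.8] [334.3 190.9]
```

```bash
python3 - <<'E'
import cv2
a=cv2.imread('pics/s2.png')[95:185,240:330];cv2.imwrite('pics/n2.png',cv2.convertScaleAbs(cv2.resize(a,(540,540),interpolation=cv2.INTER_CUBIC),alpha=2.2))
E
```

```text
(no output)
```

View pics/n2.png

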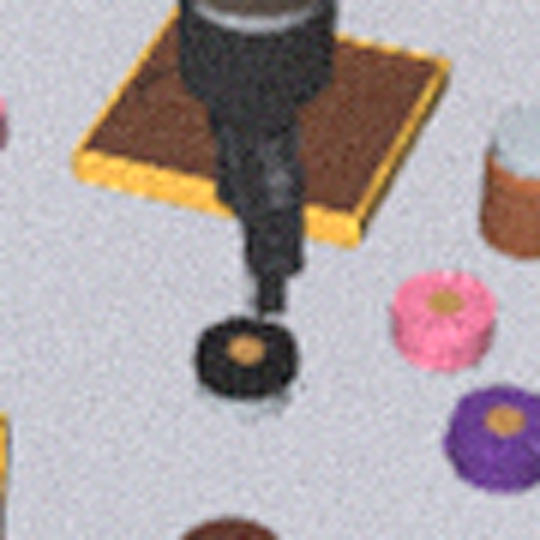

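```bash
python3 - <<'E'
from h import *
for z in (.02,.04,.06,.08,.1): print(z,np.round(ray('side',(285,146.7),z),3),np.round(ray('top',(294,200),z),3))
t='pics/top2.png'
E
python3 - <<'E'
import cv2
a=cv2.imread('pics/t2.png')[165:235,270:340];cv2.imwrite('pics/n3.png',cv2.convertScaleAbs(cv2.resize(a,(490,490),interpolation=cv2.INTER_CUBIC),alpha=1.8))
E
```

```text
0.02 [ 0.462 -0.192  0.02 ] [ 0.468 -0.1    0.02 ]
0.04 [ 0.459 -0.169  0.04 ] [ 0.465 -0.098  0.04 ]
0.06 [ 0.456 -0.146  0.06 ] [ 0.463 -0.097  0.06 ]
0.08 [ 0.452 -0.124  0.08 ] [ 0.461 -0.095  0.08 ]
0.1 [ 0.449 -0.101  0.1  ] [ 0.458 -0.093  0.1  ]
```

View pics/n3.png

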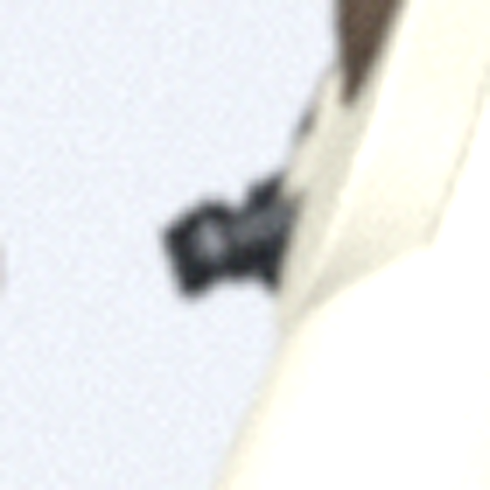

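```bash
python3 - <<'E'
import cv2,numpy as np
a=cv2.imread('pics/side1.png').astype(int).sum(2)//3;b=cv2.imread('pics/s2.png').astype(int).sum(2)//3
print(a[140:164,271:292]);print(b[140:164,271:292])
E
```

```text
[[94 89 91 90 88 91 93 92 86 94 89 90 88 93 91 94 92 93 91 89 92]
 [93 86 92 90 90 94 90 94 91 93 92 91 91 89 93 93 90 88 92 89 91]
 [92 92 90 90 93 89 93 94 94 92 91 92 92 89 91 92 87 93 93 90 92]
 [93 91 91 95 90 89 91 92 90 86 92 91 93 91 90 92 88 88 90 92 88]
 [89 94 91 90 93 90 94 90 96 88 88 91 90 91 87 93 89 89 92 91 95]
 [95 92 94 88 92 96 85 95 87 94 90 92 87 88 94 91 94 90 92 95 93]
 [85 91 91 91 94 92 93 94 93 95 97 93 96 96 90 93 88 94 93 92 91]
 [95 90 95 93 97 93 82 75 73 66 68 73 72 84 97 90 96 91 91 94 91]
 [92 93 90 89 79 70 55 36 33 23 27 20 36 58 70 78 90 90 91 90 91]
 [87 92 87 67 47 31 15 14 19 17 20 18 20 13 11 31 60 86 92 95 92]
 [90 87 64 21 17 10 13 16 20 28 22 23 15 23 20 20 25 59 88 92 93]
 [98 80 37 14 20 17 19 34 50 51 49 43 30 20 22 20 18 33 70 93 93]
 [93 76 13 26 16 14 25 46 68 67 65 61 50 23 26 15 18 20 62 99 94]
 [92 64 16 19 23 16 32 48 64 63 63 68 58 26 19 23 26 17 55 84 92]
 [84 48 12 24 23 18 25 37 55 63 65 55 45 23 16 17 21 14 39 82 93]
 [82 52 17 14 27 19 17 23 28 42 46 31 29 21 24 22 21 18 38 78 92]
 [84 61 13 22 24 22 23 17 20 20 17 20 23 19 
[... 1369 characters left out ...]
70 62 63 65 53 24 21 18 18 15 54 89 91]
 [86 49 12 24 25 18 22 38 52 60 64 56 45 20 21 19 16 20 42 82 91]
 [81 50 13 19 18 23 25 15 28 45 46 35 23 13 15 20 22 16 46 81 95]
 [94 63 16 19 20 20 18 20 22 17 16 19 14 21 20 17 26 18 51 88 95]
 [96 74 23 22 22 24 18 17 25 20 19 20 14 21 17 18 14 17 55 93 87]
 [91 79 36 16 15 22 19 18 24 16 19 23 20 18 20 21  8 46 79 88 93]
 [91 87 62 46 20 13 22 16 21 19 23 25 16 21 21 28 39 75 94 73 89]
 [95 81 72 69 49 32 21 11 24 15 17 18 14 25 35 36 57 77 93 87 96]
 [94 88 83 84 83 68 63 51 47 40 46 44 45 61 61 57 58 73 96 97 91]
 [92 93 92 88 83 87 88 84 88 84 77 76 76 84 72 73 72 86 94 91 91]
 [95 93 95 91 84 85 94 93 86 88 89 88 78 75 75 72 89 99 94 94 97]]
```

The side picture shows the near pad ending at (284,147), while the projected tip should be near (283,156). The tip seems about 40 mm higher than reported, so I go down in small steps and look again.

```bash
python3 -m pendant '[[[-0.1,-0.1,1.4,0,0,0,100],[0,0,1.2,0,0,0,100],[0,0,0,0,0,0,100],[0,0,0,0,0,0,100]]]'; python3 - <<'E'
from h import *
a=save('side','s3.png')[95:185,240:330]
cv2.imwrite('pics/n4.png',cv2.convertScaleAbs(cv2.resize(cv2.cvtColor(a,cv2.COLOR_RGB2BGR),(540,540),interpolation=cv2.INTER_CUBIC),alpha=2.2))
E
python3 g.py .471 -.155 .008
```

```text
time: 4.77
ee_pos: [0.4751, -0.156, 0.0195]
tcp_rot: [179.4, -0.9, 19.2]
wrist_force: [-0.4, -1.2, 0.4]
opening: 0.0853
t4.8 [ 0.4751 -0.156   0.0195] rpy [179.4  -0.9  19.2] F [-0.9 -1.1 -0.5] open 0.0855 q1 -18 q6 143
  cm: [-0.35 -0.23  1.15] turn 0.0
```

View pics/n4.png

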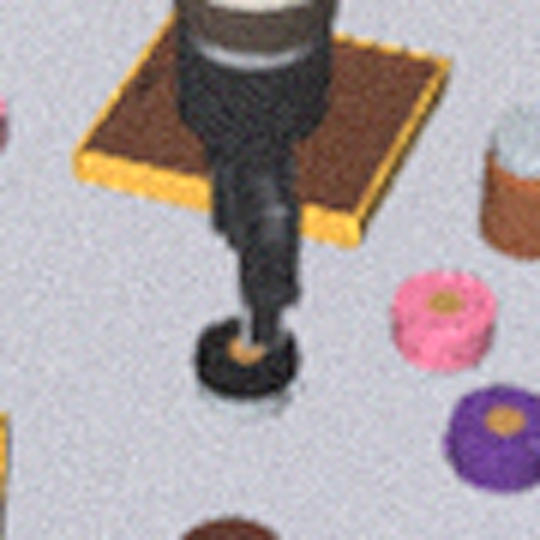

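```bash
cat >> h.py <<'E'
from scipy.spatial.transform import Rotation as Ro
_go=go
def go(x,y,z,yaw=None):
    _go(x,y,z,yaw);r=bot.get_obs()['tcp_rot'];R=Ro.from_euler('xyz',r,degrees=True)
    print('  level:',np.round((R.inv()*Ro.from_euler('xyz',[180,0,r[2]],degrees=True)).as_rotvec(),3))
E
python3 g.py .471 -.155 .008
python3 -m pendant '[[[-0.35,-0.1,1.0,0,0,0,100],[0,0,0.2,0,0,0,100],[0,0,0,0,0,0,100]]]' 20
python3 -m pendant '[[[0,0,0,0,0,0,50],[0,0,0,0,0,0,50],[0,0,0,0,0,0,50],[0,0,0,0,0,0,50],[0,0,0,0,0,0,50]]]' 20
python3 -m pendant '[[[0,0,0,0,0,0,50],[0,0,0,0,0,0,50],[0,0,0,0,0,0,50],[0,0,0,0,0,0,50],[0,0,0,0,0,0,50]]]' 20
python3 g.py .471 -.155 .008
```

```text
t4.8 [ 0.4751 -0.156   0.0195] rpy [179.4  -0.9  19.2] F [-0.9 -1.1 -0.5] open 0.0855 q1 -18 q6 143
  cm: [-0.35 -0.23  1.15] turn 0.0
  level: [ 0.011 -0.015 -0.   ]
time: 5.07
ee_pos: [0.4722, -0.1565, 0.0079]
tcp_rot: [179.3, -1.0, 19.3]
wrist_force: [0.3, 0.9, 1.0]
opening: 0.0856
time: 5.48
ee_pos: [0.4722, -0.1566, 0.0082]
tcp_rot: [179.3, -1.0, 19.2]
wrist_force: [0.8, -0.1, 0.1]
opening: 0.0427
time: 5.9
ee_pos: [0.4725, -0.1566, 0.0086]
tcp_rot: [179.3, -1.0, 19.3]
wrist_force: [-0.2, 0.0, 1.0]
opening: 0.0427
t5.9 [ 0.4725 -0.1566  0.0086] rpy [179.3  -1.   19.3] F [-0.2  0.   1. ] open 0.0427 q1 -18 q6 142
  cm: [-0.09 -0.2   0.06] turn 0.0
  level: [ 0.013 -0.017 -0.   ]
```

The opening of 42.7 mm means the fingers closed without meeting the tin (56 mm), so the reported TCP pose isn't where the fingertips are. Looking again.

```bash
python3 - <<'E'
from h import *
a=save('side','s4.png')[95:185,240:330];b=save('top','t4.png')[165:255,270:360]
cv2.imwrite('pics/n5.png',cv2.convertScaleAbs(cv2.resize(cv2.cvtColor(np.hstack([a,b]),cv2.COLOR_RGB2BGR),(800,400),interpolation=cv2.INTER_CUBIC),alpha=2.0))
print(bot.get_obs()['q'])
E
```

```text
[-1.83599794e+01 -2.94498041e+00 -1.86083694e+01  7.30990449e+01
  3.04998390e-02  1.42396158e+02]
```

View pics/n5.png

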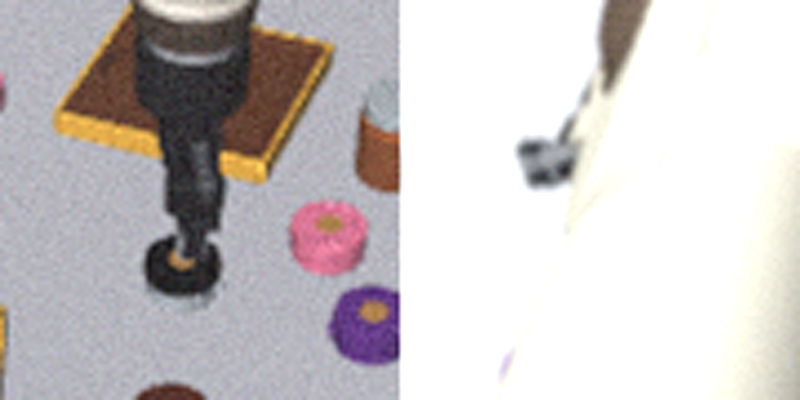

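The fingers line up with the tin in the image but sit about 37 mm above the reported height. With the fingers over the lid, I lower gently to touch it. The lid is 26 mm high, so contact gives the height offset.

```bash
python3 -m pendant '[[[0,0,0.4,0.013,-0.017,0,50],[0,0,0.4,0,0,0,50],[0,0,0,0,0,0,50]]]'
for i in 1; do python3 -m pendant '[[[0,0,0.25,0,0,0,50],[0,0,0,0,0,0,50]]]' ; done | grep -E 'pos|force'
python3 -m pendant '[[[0,0,0.25,0,0,0,50],[0,0,0,0,0,0,50]]]'| grep -E 'pos|force'
python3 g.py .471 -.155 .008
```

```text
time: 6.25
ee_pos: [0.4727, -0.1567, 0.0004]
tcp_rot: [-180.0, -0.0, 19.2]
wrist_force: [-0.3, 0.5, -0.3]
opening: 0.0428
ee_pos: [0.4725, -0.1566, -0.0025]
wrist_force: [0.7, -0.4, 0.3]
ee_pos: [0.4724, -0.1566, -0.0052]
wrist_force: [-0.1, -0.6, 0.2]
t6.6 [ 0.4724 -0.1566 -0.0052] rpy [ 1.80e+02 -1.00e-01  1.92e+01] F [-0.1 -0.6  0.2] open 0.0426 q1 -18 q6 142
  cm: [-0.08 -0.2  -1.32] turn 0.0
  level: [ 0.    -0.001 -0.   ]
```

```bash
python3 -m pendant '[[[0,0,0.2,0,0,0,50],[0,0,0,0,0,0,50]]]'| grep -E 'pos|force'
```

```text
ee_pos: [0.4723, -0.1566, -0.0073]
wrist_force: [0.1, -0.5, -0.3]
```

```bash
python3 -m pendant '[[[0,0,0.2,0,0,0,50],[0,0,0,0,0,0,50]]]'| grep -E 'pos|force'
```

```text
ee_pos: [0.4724, -0.1566, -0.0094]
wrist_force: [0.2, -1.1, -0.1]
```

```bash
python3 -m pendant '[[[0,0,0.2,0,0,0,50],[0,0,0,0,0,0,50]]]'| grep -E 'pos|force'
```

```text
ee_pos: [0.4724, -0.1566, -0.0115]
wrist_force: [-0.5, -0.1, -0.1]
```

```bash
python3 -m pendant '[[[0,0,0.2,0,0,0,50],[0,0,0,0,0,0,50]]]'| grep -E 'pos|force'
```

```text
ee_pos: [0.4731, -0.1568, -0.0119]
wrist_force: [-0.3, 0.1, -0.5]
```

```bash
python3 -m pendant '[[[0,0,0.2,0,0,0,50],[0,0,0,0,0,0,50]]]'| grep -E 'pos|force'
```

```text
ee_pos: [0.4737, -0.157, -0.0119]
wrist_force: [0.2, 0.0, 1.0]
```

```bash
python3 -m pendant '[[[0,0,0.2,0,0,0,50],[0,0,0,0,0,0,50]]]'| grep -E 'pos|force'
```

```text
ee_pos: [0.4744, -0.1572, -0.012]
wrist_force: [0.5, 0.6, 0.0]
```

```bash
python3 - <<'E'
from h import *
o=bot.get_obs()
for k in ('q','joint_efforts','tcp_rot','ee_pos','wrist_force','torque'): print(k,np.round(o[k],3))
a=save('side','s5.png')[95:185,240:330]
cv2.imwrite('pics/n6.png',cv2.convertScaleAbs(cv2.resize(cv2.cvtColor(a,cv2.COLOR_RGB2BGR),(540,540),interpolation=cv2.INTER_CUBIC),alpha=2.6))
E
```

```text
q [-1.83630e+01 -1.15500e+00 -1.91770e+01  7.15230e+01  5.10000e-02
  1.42385e+02]
joint_efforts [-9.0000e-03 -4.4854e+01  4.6071e+01  1.1500e-01  1.4000e-02 -8.0000e-03]
tcp_rot [179.763  -0.392  19.253]
ee_pos [ 0.474 -0.157 -0.012]
wrist_force [0.508 0.551 0.02 ]
torque [0.022 0.022 0.003]
```

View pics/n6.png

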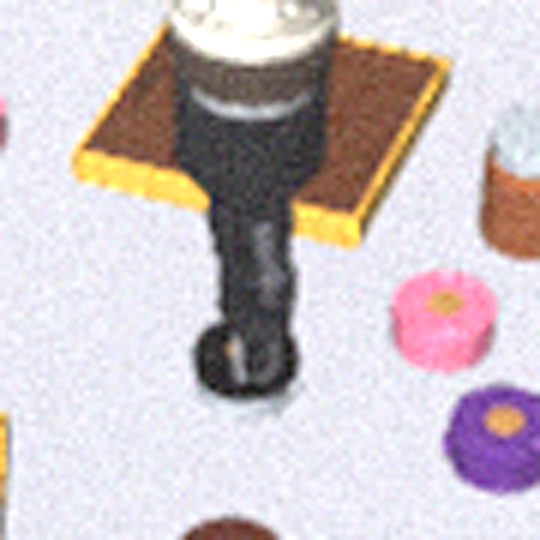

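The picture shows the pads on the lid, with the tip at about (283,158). Contact came at reported z = -0.012. So the real fingertips are about 38 mm above the reported TCP, and the wrist force reads near zero even in contact. I'll treat reported z as true tip height minus 38 mm. Next: raise, open, straddle the tin.

```bash
python3 -m pendant '[[[-0.1,-0.1,-1.2,0.004,-0.007,0,100],[-0.1,0,-0.4,0,0,0,100],[0,0,0,0,0,0,100],[0,0,0,0,0,0,100],[0,0,0,0,0,0,100]]]' 40
python3 g.py .4715 -.1555 -.028
```

```text
time: 8.05
ee_pos: [0.4715, -0.1568, 0.0019]
tcp_rot: [-180.0, 0.1, 19.2]
wrist_force: [-0.3, -0.6, 0.1]
opening: 0.0857
t8.1 [ 0.4715 -0.1568  0.0019] rpy [-1.80e+02  1.00e-01  1.92e+01] F [-0.3 -0.6  0.1] open 0.0857 q1 -18 q6 142
  cm: [ 0.04 -0.12  2.99] turn 0.0
  level: [-0.001  0.001 -0.   ]
```

```bash
python3 -m pendant '[[[0,-0.1,0.7,0,0,0,100],[0,0,0.7,0,0,0,100],[0,0,0.7,0,0,0,100],[0,0,0.7,0,0,0,100],[0,0,0,0,0,0,100]]]'|grep -E 'pos|force|rot'
python3 -m pendant '[[[0,0,0,0,0,0,55],[0,0,0,0,0,0,50],[0,0,0,0,0,0,50],[0,0,0,0,0,0,45],[0,0,0,0,0,0,45]]]' 40
python3 g.py .4715 -.1555 .15
```

```text
ee_pos: [0.47, -0.1553, -0.0312]
tcp_rot: [-179.9, 0.2, 19.2]
wrist_force: [-0.4, 0.1, 0.4]
time: 8.88
ee_pos: [0.4697, -0.1553, -0.0314]
tcp_rot: [-179.8, 0.2, 19.3]
wrist_force: [-0.8, -0.6, -1.1]
opening: 0.0545
t8.9 [ 0.4697 -0.1553 -0.0314] rpy [-179.8    0.2   19.3] F [-0.8 -0.6 -1.1] open 0.0545 q1 -18 q6 142
  cm: [  0.16   0.08 -18.14] turn 0.0
  level: [-0.003  0.004 -0.   ]
```

Gripped (54.5 mm), but the tips sit about 9 mm above the table, too low for the 11 mm deep bay. Regripping 5 mm higher.

```bash
python3 -m pendant '[[[0,0,0,0,0,0,90],[0,0,0,0,0,0,90],[0,0,0,0,0,0,90],[0,0,-0.5,0,0,0,90],[0,0,0,0,0,0,90]]]'|grep -E 'pos|open'
python3 -m pendant '[[[0,0,0,0,0,0,50],[0,0,0,0,0,0,45],[0,0,0,0,0,0,45],[0,0,0,0,0,0,45],[0,0,0,0,0,0,45]]]' 60
python3 -m pendant '[[[0,0,-2,0,0,0,45],[0,0,-3,0,0,0,45],[0,0,-3,0,0,0,45],[0,0,-2,0,0,0,45],[0,0,0,0,0,0,45]]]'
python3 g.py .6981 .0111 .08
```

```text
ee_pos: [0.4702, -0.1554, -0.0254]
opening: 0.0767
time: 9.72
ee_pos: [0.4709, -0.1556, -0.0243]
tcp_rot: [-179.9, 0.1, 19.2]
wrist_force: [-0.0, -0.9, 0.5]
opening: 0.0536
time: 10.13
ee_pos: [0.4682, -0.1548, 0.0761]
tcp_rot: [-179.7, 0.4, 19.2]
wrist_force: [0.5, 0.4, -1.0]
opening: 0.0534
t10.1 [ 0.4682 -0.1548  0.0761] rpy [-179.7    0.4   19.2] F [ 0.5  0.4 -1. ] open 0.0534 q1 -18 q6 142
  cm: [27.17 -8.08 -0.39] turn 0.0
  level: [-0.006  0.008 -0.   ]
```

```bash
python3 -m pendant '[[[2,-0.6,0,-0.006,0.008,0,45],[3.4,-1,0,0,0,0,45],[3.4,-1,0,0,0,0,45],[3.4,-1,0,0,0,0,45],[3.4,-1,0,0,0,0,45]]]'|grep pos
python3 -m pendant '[[[3.4,-1,0,0,0,0,45],[3.4,-1,0,0,0,0,45],[3,-1,0,0,0,0,45],[0,0,0,0,0,0,45],[0,0,0,0,0,0,45]]]'|grep -E 'open|time'
python3 g.py .6981 .0111 .02
```

```text
ee_pos: [0.6016, -0.0608, 0.0754]
time: 10.97
opening: 0.0533
t11.0 [0.6906 0.0078 0.0651] rpy [-180.     0.4   19. ] F [ 0.3 -0.6 -0.8] open 0.0533 q1 1 q6 162
  cm: [ 0.82 -0.06  4.51] turn 0.0
  level: [-0.001  0.007 -0.   ]
```

```bash
python3 -m pendant '[[[0.5,0,1.5,0,0.007,0,45],[0.3,0,2,0,0,0,45],[0,0,1.8,0,0,0,45],[0,0,0,0,0,0,45]]]'|grep -E 'pos|open'
python3 - <<'E'
from h import *
a=save('side','s6.png')[135:235,150:270]
cv2.imwrite('pics/n7.png',cv2.convertScaleAbs(cv2.resize(cv2.cvtColor(a,cv2.COLOR_RGB2BGR),(600,500),interpolation=cv2.INTER_CUBIC),alpha=2.6))
E
python3 g.py .6981 .0111 -.0145
```

```text
ee_pos: [0.6964, 0.0098, 0.0072]
opening: 0.0536
t11.3 [0.6968 0.0097 0.0091] rpy [-1.799e+02  1.000e-01  1.900e+01] F [-0.7 -0.1 -1.5] open 0.0534 q1 1 q6 162
  cm: [ 0.17 -0.09  2.36] turn 0.0
  level: [-0.001  0.001 -0.   ]
```

View pics/n7.png

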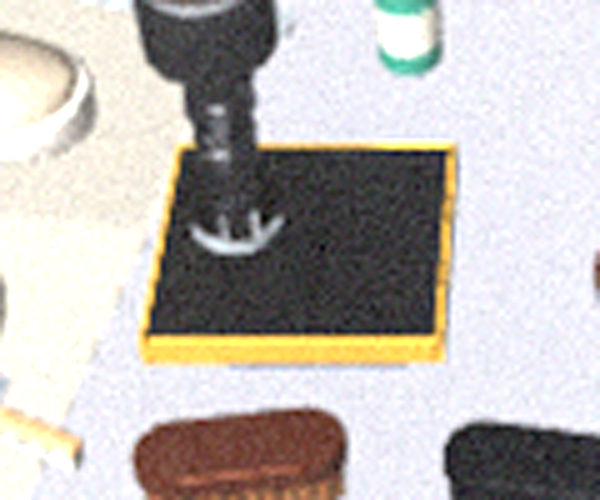

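The tin hangs over the tin bay, with its bottom edge at picture (197,186). Lowering it.

```bash
python3 -m pendant '[[[0.15,-0.05,0.8,0,0,0,45],[0,0,0.7,0,0,0,45],[0,0,0.6,0,0,0,45],[0,0,0,0,0,0,45]]]'|grep -E 'pos|open'; python3 g.py .6981 .0111 -.0145
```

```text
ee_pos: [0.6986, 0.0093, -0.0099]
opening: 0.0536
t11.7 [ 0.6986  0.0093 -0.0099] rpy [ 1.80e+02 -1.00e-01  1.89e+01] F [ 0.1 -0.7 -1. ] open 0.0536 q1 1 q6 162
  cm: [ 0.01 -0.19  0.46] turn 0.0
  level: [ 0.    -0.003 -0.   ]
```

```bash
python3 -m pendant '[[[0,-0.15,0.25,0,0,0,45],[0,0,0.15,0,0,0,45],[0,0,0,0,0,0,45]]]'|grep -E 'pos|rot'; python3 -m pendant '[[[0,0,0.2,0,0,0,45],[0,0,0,0,0,0,45]]]'|grep -E 'pos|rot'
```

```text
ee_pos: [0.6986, 0.0107, -0.013]
tcp_rot: [180.0, -0.2, 18.9]
ee_pos: [0.699, 0.0108, -0.0146]
tcp_rot: [179.9, -0.3, 18.9]
```

```bash
python3 -m pendant '[[[0,0,0,0,0,0,60],[0,0,0,0,0,0,75],[0,0,0,0,0,0,90],[0,0,0,0,0,0,100],[0,0,0,0,0,0,100]]]'|grep -E 'pos|open'; python3 -m pendant '[[[0,0,-1.5,0,0,0,100],[0,0,-3,0,0,0,100],[0,0,-3,0,0,0,100],[0,0,0,0,0,0,100]]]'|grep -E 'pos|open';python3 g.py .4546 -.0045 .06
```

```text
ee_pos: [0.6996, 0.0109, -0.0136]
opening: 0.0853
ee_pos: [0.6974, 0.0108, 0.0617]
opening: 0.0856
t12.8 [0.6974 0.0108 0.0617] rpy [ 1.80e+02 -1.00e-01  1.89e+01] F [1.1 0.3 1.6] open 0.0856 q1 1 q6 162
  cm: [-23.46  -6.43   0.17] turn 0.0
  level: [ 0.    -0.002 -0.   ]
```

```bash
python3 -m pendant '[[[-2.5,-0.7,0,0,0,0,100],[-3.4,-0.95,0,0,0,0,100],[-3.4,-0.95,0,0,0,0,100],[-3.4,-0.95,0,0,0,0,100],[-3.4,-0.95,0,0,0,0,100]]]'|grep pos
python3 -m pendant '[[[-3.4,-0.95,0,0,0,0,100],[-3,-0.8,0,0,0,0,100],[0,0,0,0,0,0,100],[0,0,0,0,0,0,100]]]'|grep -E 'open|time'
python3 - <<'E'
from fit import *
bot.camera('top');bot.camera('side')
fit('black_tin',.698,.011,0);fit('brown_tin',.4546,-.0045,0,('side',))
go(.4546,-.0045,-.0243)
E
```

```text
ee_pos: [0.531, 0.0011, 0.0593]
time: 13.6
opening: 0.085
black_tin top [0.7052 0.0079] 1.7 iou 0.96 conf 0.58
black_tin side [0.7011 0.0048] 4.1 iou 0.93 conf 0.52
brown_tin side [ 0.4534 -0.0014] 4.1 iou 0.96 conf 0.64
t13.8 [ 0.4574 -0.0034  0.0584] rpy [179.9  -0.3  19. ] F [0.2 0.5 0.1] open 0.0855 q1 -0 q6 161
  cm: [-0.3   0.01  8.27] turn 0.0
  level: [ 0.001 -0.006 -0.   ]
```

```bash
python3 -m pendant '[[[-0.3,0,2.5,0.001,-0.006,0,100],[0,0,2.5,0,0,0,100],[0,0,1.6,0,0,0,100],[0,0,0.7,0,0,0,100],[0,0,0,0,0,0,100]]]'|grep pos; python3 g.py .4546 -.0045 -.0243
```

```text
ee_pos: [0.4591, -0.0042, -0.0172]
t14.3 [ 0.4591 -0.0042 -0.0172] rpy [180.  -0.  19.] F [-0.   0.4 -0.4] open 0.0856 q1 -1 q6 160
  cm: [-0.43 -0.12  0.71] turn 0.0
  level: [ 0.001 -0.001 -0.   ]
```

```bash
python3 -m pendant '[[[-0.4,-0.1,0.6,0,0,0,100],[0,0,0,0,0,0,100]]]'|grep pos; python3 -m pendant '[[[0,0,0,0,0,0,60],[0,0,0,0,0,0,50],[0,0,0,0,0,0,45],[0,0,0,0,0,0,45],[0,0,0,0,0,0,45]]]' 60;  python3 g.py .4546 -.0045 -.0243; python3 -m pendant '[[[0,0,-2,0,0,0,45],[0,0,-3,0,0,0,45],[0,0,-3,0,0,0,45],[0,0,-2,0,0,0,45],[0,0,0,0,0,0,45]]]'; python3 g.py .5348 -.3852 .08
```

```text
ee_pos: [0.4554, -0.0045, -0.0233]
time: 14.85
ee_pos: [0.4579, -0.0045, -0.0193]
tcp_rot: [179.9, -0.3, 19.0]
wrist_force: [0.8, 0.7, -0.9]
opening: 0.0526
t14.8 [ 0.4579 -0.0045 -0.0193] rpy [179.9  -0.3  19. ] F [ 0.8  0.7 -0.9] open 0.0526 q1 -1 q6 160
  cm: [-0.31 -0.11  0.5 ] turn 0.0
  level: [ 0.002 -0.005 -0.   ]
time: 15.27
ee_pos: [0.4558, -0.0045, 0.084]
tcp_rot: [179.9, -0.1, 19.0]
wrist_force: [0.3, -0.7, -0.4]
opening: 0.0526
t15.3 [ 0.4558 -0.0045  0.084 ] rpy [ 1.799e+02 -1.000e-01  1.900e+01] F [ 0.3 -0.7 -0.4] open 0.0526 q1 -1 q6 160
  cm: [-4.93 38.57  0.4 ] turn 0.0
  level: [ 0.001 -0.003 -0.   ]
```

The arm crept up 4 mm while gripping, so the hold on the lid is shallow. I set the tin down again and regrip lower.

```bash
python3 -m pendant '[[[0,0,2,0,0,0,45],[0,0,3,0,0,0,45],[0,0,2.5,0,0,0,45],[0,0,1.5,0,0,0,45],[0,0,0,0,0,0,45]]]'|grep -E 'pos|open'; python3 g.py .4546 -.0045 -.019
```

```text
ee_pos: [0.459, -0.0046, -0.0072]
opening: 0.0528
t15.7 [ 0.459  -0.0046 -0.0072] rpy [179.8  -0.6  19. ] F [-0.7  0.6 -1.4] open 0.0528 q1 -1 q6 160
  cm: [-0.41 -0.15  1.18] turn 0.0
  level: [ 0.004 -0.01  -0.   ]
```

```bash
python3 -m pendant '[[[0,0,0.6,0.004,-0.01,0,45],[0,0,0.5,0,0,0,45],[0,0,0,0,0,0,45]]]'|grep -E 'pos|open|rot';python3 -m pendant '[[[0,0,0.1,0,0,0,45],[0,0,0,0,0,0,45]]]'|grep -E 'pos|rot'
```

```text
ee_pos: [0.4586, -0.0046, -0.0189]
tcp_rot: [-180.0, 0.1, 19.0]
opening: 0.0527
ee_pos: [0.4594, -0.0046, -0.0191]
tcp_rot: [-180.0, 0.0, 19.0]
```

```bash
python3 -m pendant '[[[0,0,0,0,0,0,60],[0,0,0,0,0,0,80],[0,0,0,0,0,0,90],[-0.2,0,0.4,0,0,0,90],[0,0,0.3,0,0,0,90]]]'|grep -E 'pos|open'; python3 -m pendant '[[[0,0,0.1,0,0,0,60],[0,0,0,0,0,0,50],[0,0,0,0,0,0,45]]]' 60 |grep -E 'pos|open'; python3 g.py .457 -.0045 -.0255
```

```text
ee_pos: [0.4597, -0.0053, -0.0235]
opening: 0.0771
ee_pos: [0.4595, -0.0054, -0.0246]
opening: 0.0536
t16.8 [ 0.4595 -0.0054 -0.0246] rpy [179.9  -0.3  19. ] F [-1.9  0.1  7.2] open 0.0536 q1 -1 q6 160
  cm: [-0.2  -0.16  0.09] turn 0.0
  level: [ 0.002 -0.005 -0.   ]
```

```bash
python3 -m pendant '[[[0,0,0,0,0,0,45],[0,0,0,0,0,0,45]]]' 60; python3 -m pendant '[[[0,0,-2,0.002,-0.005,0,45],[0,0,-3,0,0,0,45],[0,0,-3,0,0,0,45],[0,0,-2,0,0,0,45],[0,0,0,0,0,0,45]]]'; python3 g.py .5348 -.3852 .08
```

```text
time: 16.93
ee_pos: [0.4595, -0.0054, -0.0245]
tcp_rot: [179.9, -0.3, 19.0]
wrist_force: [0.1, 0.6, -0.8]
opening: 0.0534
time: 17.35
ee_pos: [0.4567, -0.0053, 0.0765]
tcp_rot: [-179.8, 0.4, 19.0]
wrist_force: [1.5, 0.8, -0.3]
opening: 0.0533
t17.4 [ 0.4567 -0.0053  0.0765] rpy [-179.8    0.4   19. ] F [ 1.5  0.8 -0.3] open 0.0533 q1 -1 q6 160
  cm: [-4.99 38.46 -0.35] turn 0.0
  level: [-0.003  0.007 -0.   ]
```

```bash
python3 -m pendant '[[[-0.3,2.2,0,-0.003,0.007,0,45],[-0.45,3.4,0,0,0,0,45],[-0.45,3.4,0,0,0,0,45],[-0.45,3.4,0,0,0,0,45],[-0.45,3.4,0,0,0,0,45]]]'|grep pos
python3 -m pendant '[[[-0.45,3.4,0,0,0,0,45],[-0.45,3.4,0,0,0,0,45],[-0.45,3.4,0,0,0,0,45],[-0.45,3.4,0,0,0,0,45],[-0.45,3.4,0,0,0,0,45]]]'|grep pos
python3 -m pendant '[[[-0.45,3.4,0,0,0,0,45],[0,0,0,0,0,0,45],[0,0,0,0,0,0,45]]]'|grep open;python3 g.py .5348 -.3852 .005
```

```text
ee_pos: [0.4898, -0.1618, 0.0755]
ee_pos: [0.5243, -0.3379, 0.0696]
opening: 0.0535
t18.4 [ 0.5304 -0.3791  0.0631] rpy [-179.6    0.2   19.3] F [-0.3  1.1 -2.2] open 0.0535 q1 -36 q6 125
  cm: [0.22 0.72 5.81] turn 0.0
  level: [-0.007  0.004 -0.   ]
```

```bash
python3 -m pendant '[[[0.2,0.6,1.8,-0.007,0.004,0,45],[0,0,2,0,0,0,45],[0,0,1.5,0,0,0,45],[0,0,0,0,0,0,45]]]'|grep -E 'pos|open';python3 g.py .5348 -.3852 -.0145
```

```text
ee_pos: [0.5334, -0.3826, 0.0055]
opening: 0.0536
t18.8 [ 0.5334 -0.3826  0.0055] rpy [-179.9    0.    19.2] F [-0.5  1.  -1.1] open 0.0536 q1 -36 q6 125
  cm: [0.04 0.29 2.  ] turn 0.0
  level: [-0.002  0.001 -0.   ]
```

```bash
python3 -m pendant '[[[0.1,0.25,0.7,0,0,0,45],[0,0,0.6,0,0,0,45],[0,0,0.4,0,0,0,45],[0,0,0,0,0,0,45]]]'|grep -E 'pos|open';python3 -m pendant '[[[0,0,0.2,0,0,0,45],[0,0,0,0,0,0,45]]]'|grep -E 'pos|rot'; python3 g.py .5348 -.3852 -.0150
```

```text
ee_pos: [0.5355, -0.3825, -0.012]
opening: 0.0536
ee_pos: [0.536, -0.3825, -0.0131]
tcp_rot: [-179.9, -0.0, 19.4]
t19.3 [ 0.536  -0.3825 -0.0131] rpy [-179.9   -0.    19.4] F [ 0.6 -0.4 -1.8] open 0.0537 q1 -36 q6 125
  cm: [-0.2   0.22  0.19] turn 0.0
  level: [-0.001 -0.     0.   ]
```

```bash
python3 -m pendant '[[[0,0.1,0.25,0,0,0,45],[0,0,0,0,0,0,60],[0,0,0,0,0,0,75],[0,0,0,0,0,0,90],[0,0,0,0,0,0,100]]]'|grep -E 'pos|open';python3 -m pendant '[[[0,0,0,0,0,0,100],[0,0,-1.5,0,0,-0.1,100],[0,0,-3.5,0,0,-0.12,100],[0,0,-4,0,0,-0.12,100],[0,0,-3.5,0,0,-0.12,100]]]'|grep -E 'pos|open';python3 -m pendant '[[[0,0,-1,0,0,-0.12,100],[0,0,0,0,0,-0.12,100],[0,0,0,0,0,-0.12,100],[0,0,0,0,0,-0.12,100],[0,0,0,0,0,-0.12,100]]]'|grep pos;python3 -m pendant '[[[0,0,0,0,0,-0.12,100],[0,0,0,0,0,-0.12,100],[0,0,0,0,0,-0.12,100],[0,0,0,0,0,0,100]]]'|grep pos; python3 g.py .6415 -.1885 .12 102
```

```text
ee_pos: [0.5373, -0.3843, -0.0138]
opening: 0.0846
ee_pos: [0.5329, -0.3814, 0.1052]
opening: 0.0853
ee_pos: [0.5365, -0.3841, 0.129]
ee_pos: [0.5368, -0.3844, 0.1302]
t20.9 [ 0.5368 -0.3844  0.1302] rpy [179.8   0.2 104.1] F [ 0.5 -0.6 -0.6] open 0.0857 q1 -36 q6 40
  cm: [16.44 14.94  1.02] turn 0.037
  level: [0.004 0.003 0.   ]
```

```bash
python3 -m pendant '[[[2,1.8,0,0.004,0.003,0.037,100],[2.8,2.55,0,0,0,0,100],[2.8,2.55,0,0,0,0,100],[2.8,2.55,0,0,0,0,100],[2.8,2.55,0,0,0,0,100]]]'|grep pos;python3 -m pendant '[[[2.4,2.1,0,0,0,0,100],[0,0,0,0,0,0,100],[0,0,0,0,0,0,100]]]'|grep open;python3 g.py .6415 -.1885 .075 102
python3 - <<'E'
from fit import *
bot.camera('top');bot.camera('side')
fit('brown_tin',.535,-.385,0);fit('cleaner_bottle',.64,-.188,0,('side',))
E
```

```text
ee_pos: [0.6269, -0.2331, 0.1305]
opening: 0.0852
t21.5 [ 0.6474 -0.1972  0.13  ] rpy [1.80e+02 1.00e-01 9.96e+01] F [0.1 0.3 0.4] open 0.0852 q1 -17 q6 63
  cm: [ 0.95 -0.44  5.5 ] turn -0.041
  level: [0.    0.001 0.   ]
brown_tin top no mask
brown_tin side [ 0.5362 -0.3945] 10.0 iou 0.92 conf 0.46
cleaner_bottle side [ 0.6395 -0.187 ] 3.1 iou 0.92 conf 0.64
```

```bash
python3 -m pendant '[[[0.9,-0.4,1,0,0,-0.041,100],[0,0,2,0,0,0,100],[0,0,1.5,0,0,0,100],[0,0,0,0,0,0,100],[0,0,0,0,0,0,100]]]'|grep pos;python3 g.py .6415 -.1885 .002 102
```

```text
ee_pos: [0.6389, -0.1975, 0.086]
t22.2 [ 0.6389 -0.1975  0.086 ] rpy [179.8   0.2 101.4] F [-0.6 -0.   0.3] open 0.0854 q1 -17 q6 61
  cm: [0.83 0.43 8.4 ] turn -0.01
  level: [0.003 0.003 0.   ]
```

```bash
python3 -m pendant '[[[0.8,0.35,0,0.003,0.003,0,100],[0,0,0,0,0,0,100],[0,0,0,0,0,0,100]]]'|grep pos;python3 g.py .6415 -.1885 .002 102
```

```text
ee_pos: [0.6409, -0.19, 0.0883]
t22.4 [ 0.6409 -0.19    0.0883] rpy [179.9   0.  101.2] F [ 0.4 -0.4 -0. ] open 0.0851 q1 -17 q6 62
  cm: [0.13 0.09 8.63] turn -0.013
  level: [0.002 0.001 0.   ]
```

```bash
python3 -m pendant '[[[0.3,0.1,1.5,0,0,-0.01,100],[0.2,0,2,0,0,0,100],[0.1,0,2,0,0,0,100],[0,0,1,0,0,0,100],[0,0,0,0,0,0,100]]]'|grep pos
python3 - <<'E'
from h import *
a=save('side','s7.png')[95:185,190:280]
cv2.imwrite('pics/n8.png',cv2.convertScaleAbs(cv2.resize(cv2.cvtColor(a,cv2.COLOR_RGB2BGR),(450,450),interpolation=cv2.INTER_CUBIC),alpha=2.4))
E
python3 g.py .6415 -.1885 .002 102
```

```text
ee_pos: [0.6445, -0.1843, 0.0271]
t22.9 [ 0.6447 -0.1844  0.0281] rpy [179.4   0.3 101.8] F [ 0.3  0.8 -0.5] open 0.0855 q1 -16 q6 62
  cm: [-0.34 -0.4   2.61] turn -0.003
  level: [0.01  0.005 0.   ]
```

View pics/n8.png

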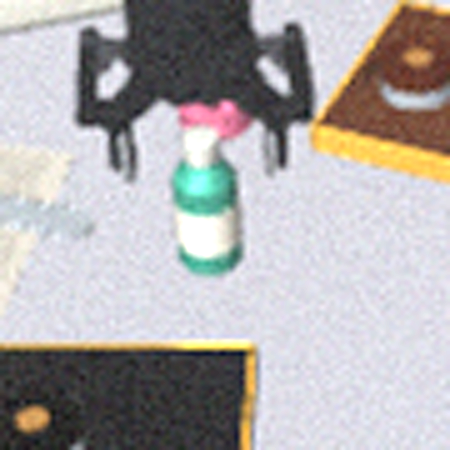

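The fingers straddle the bottle (crop centre 200 against 205). Both tins show in their bays. Descending the last 25 mm and gripping.

```bash
python3 -m pendant '[[[-0.3,-0.3,0.9,0.01,0.005,0,100],[0,0,0.8,0,0,0,100],[0,0,0.5,0,0,0,100],[0,0,0,0,0,0,100]]]'|grep pos;python3 g.py .6415 -.1885 .002 102
```

```text
ee_pos: [0.6443, -0.1892, 0.008]
t23.2 [ 0.6443 -0.1892  0.008 ] rpy [1.798e+02 1.000e-01 1.018e+02] F [-0.1 -0.8 -0. ] open 0.0852 q1 -16 q6 62
  cm: [ 0.13 -0.26  0.6 ] turn -0.003
  level: [0.003 0.002 0.   ]
```

```bash
python3 -m pendant '[[[0.1,-0.2,0.5,0.003,0.002,0,80],[0,0,0.05,0,0,0,60],[0,0,0.05,0,0,0,45],[0,0,0,0,0,0,30],[0,0,0,0,0,0,30]]]' 40|grep -E 'pos|open';python3 -m pendant '[[[0,0,0,0,0,0,30],[0,0,0,0,0,0,30]]]' |grep -E 'pos|open|rot'; python3 g.py .499 .395 .10 102
```

```text
ee_pos: [0.6425, -0.1889, 0.0023]
opening: 0.0409
ee_pos: [0.6424, -0.1888, 0.0024]
tcp_rot: [179.9, 0.0, 101.8]
opening: 0.0409
t23.8 [ 0.6424 -0.1888  0.0024] rpy [179.9   0.  101.8] F [-0.1 -0.2 -1.1] open 0.0409 q1 -16 q6 62
  cm: [60.08 -2.09 -9.76] turn -0.003
  level: [0.001 0.    0.   ]
```

```bash
python3 -m pendant '[[[0,0,-2,0,0,0,30],[0,0,-3,0,0,0,30],[0,0,-3,0,0,0,30],[0,0,-2,0,0,0,30],[0,0,0,0,0,0,30]]]'|grep -E 'pos|open'
python3 -m pendant '[[[2.2,0,0,0,0,0,30],[3.5,-0.1,0,0,0,0,30],[3.5,-0.1,0,0,0,0,30],[3.5,-0.1,0,0,0,0,30],[3.5,-0.1,0,0,0,0,30]]]'|grep -E 'pos|rot'
python3 g.py .499 .395 .10 102
```

```text
ee_pos: [0.6401, -0.1881, 0.1034]
opening: 0.0409
ee_pos: [0.6032, -0.0322, 0.1001]
tcp_rot: [-179.8, -0.0, 101.3]
t24.6 [ 0.6032 -0.0322  0.1001] rpy [-179.8   -0.   101.3] F [ 0.5  1.2 -0.3] open 0.0406 q1 -3 q6 76
  cm: [ 4.393e+01 -1.870e+00  1.000e-02] turn -0.013
  level: [-0.004 -0.     0.   ]
```

```bash
python3 -m pendant '[[[3.5,-0.15,0,-0.004,0,-0.013,30],[3.5,-0.15,0,0,0,0,30],[3.5,-0.15,0,0,0,0,30],[3.5,-0.15,0,0,0,0,30],[3.5,-0.15,0,0,0,0,30]]]'|grep -E 'pos|rot'
python3 -m pendant '[[[3.5,-0.15,0,0,0,0,30],[3.5,-0.15,0,0,0,0,30],[3.5,-0.15,0,0,0,0,30],[3.5,-0.15,0,0,0,0,30],[3.5,-0.15,0,0,0,0,30]]]'|grep -E 'pos|rot'
python3 g.py .499 .395 .10 102
```

```text
ee_pos: [0.5549, 0.1448, 0.0947]
tcp_rot: [-179.8, -0.0, 102.0]
ee_pos: [0.5058, 0.322, 0.0897]
tcp_rot: [-179.6, 0.0, 102.0]
t25.5 [0.5058 0.322  0.0897] rpy [-179.6    0.   102. ] F [ 2.6 -0.6 -0.6] open 0.0408 q1 32 q6 110
  cm: [ 7.29  0.84 -1.03] turn -0.001
  level: [-0.007  0.    -0.   ]
```

```bash
python3 -m pendant '[[[3,0.4,0,-0.007,0,0,30],[2.5,0.3,0,0,0,0,30],[0.8,0,0,0,0,0,30],[0,0,0,0,0,0,30],[0,0,0,0,0,0,30]]]'|grep -E 'rot'
python3 g.py .499 .395 .05 102
python3 - <<'E'
from fit import *
a=save('top','t8.png')[130:240,80:200];b=save('side','s8.png')[220:340,170:290][:110]
fit('bottle_tray',.507,.358,.21)
cv2.imwrite('pics/n9.png',cv2.convertScaleAbs(cv2.resize(cv2.cvtColor(np.hstack([a,b]),cv2.COLOR_RGB2BGR),(792,363),interpolation=cv2.INTER_CUBIC),alpha=1.8))
E
```

```text
tcp_rot: [-179.7, 0.1, 102.4]
t25.9 [0.494  0.3936 0.0834] rpy [-1.797e+02  1.000e-01  1.024e+02] F [ 0.1  0.3 -0.8] open 0.0412 q1 39 q6 116
  cm: [0.03 0.51 3.34] turn 0.008
  level: [-0.005  0.002 -0.   ]
bottle_tray top [0.5085 0.3555] 12.3 iou 0.82 conf 0.69
bottle_tray side [0.5061 0.36  ] 12.2 iou 0.53 conf 0.71
```

View pics/n9.png

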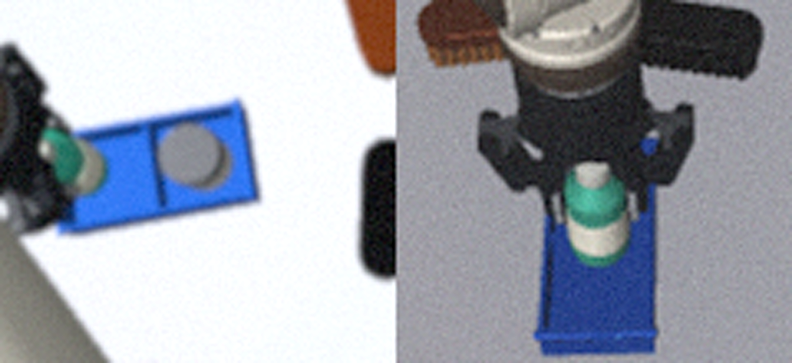

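```bash
python3 - <<'E'
from h import *
print(ray('side',(231.8,296.5),.085),proj('side',[.494,.3936,.085]),proj('side',[.499,.395,.004]),proj('top',[.494,.3936,.085]),proj('top',[.499,.395,.004]))
E
python3 g.py .499 .395 .04 102
```

```text
[0.48977961 0.4044677  0.085     ] [231.1 292. ] [231.3 309.7] [103.  182.1] [113.6 185. ]
t26.1 [0.4949 0.3926 0.0845] rpy [-1.798e+02  1.000e-01  1.023e+02] F [-0.6 -0.6 -1.5] open 0.0408 q1 38 q6 116
  cm: [0.15 0.45 4.45] turn 0.005
  level: [-0.004  0.001 -0.   ]
```

```bash
python3 -m pendant '[[[0.1,0.4,1,-0.004,0,0,30],[0.1,0,1.8,0,0,0,30],[0,0,1.8,0,0,0,30],[0,0,0,0,0,0,30],[0,0,0,0,0,0,30]]]'|grep -E 'pos|rot'; python3 g.py .499 .395 .0065 102
```

```text
ee_pos: [0.5021, 0.3919, 0.0372]
tcp_rot: [179.7, -0.0, 102.0]
t26.5 [0.5021 0.3919 0.0372] rpy [179.7  -0.  102. ] F [-0.  -0.1 -0.8] open 0.041 q1 38 q6 116
  cm: [ 0.37 -0.24  3.07] turn -0.001
  level: [ 0.005 -0.    -0.   ]
```

```bash
python3 -m pendant '[[[0.35,-0.2,0,0.005,0,0,30],[0,0,1,0,0,0,30],[0,0,1,0,0,0,30],[0,0,0.7,0,0,0,30],[0,0,0,0,0,0,30]]]'|grep -E 'pos|rot'; python3 g.py .499 .395 .0065 102
```

```text
ee_pos: [0.5008, 0.3951, 0.0102]
tcp_rot: [179.9, -0.1, 101.9]
t26.9 [0.5008 0.3951 0.0102] rpy [ 1.799e+02 -1.000e-01  1.019e+02] F [-0.9 -0.1 -2.3] open 0.0406 q1 38 q6 116
  cm: [ 0.03 -0.17  0.37] turn -0.002
  level: [ 0.003 -0.001 -0.   ]
```

```bash
python3 -m pendant '[[[0,-0.1,0.25,0,0,0,30],[0,0,0.1,0,0,0,30],[0,0,0,0,0,0,30]]]'|grep -E 'pos|rot'; python3 -m pendant '[[[0,0,0.1,0,0,0,30],[0,0,0,0,0,0,30]]]'|grep -E 'pos|rot'
```

```text
ee_pos: [0.4995, 0.3949, 0.0062]
tcp_rot: [179.9, -0.1, 101.9]
ee_pos: [0.4997, 0.3952, 0.0065]
tcp_rot: [179.8, -0.1, 101.9]
```

```bash
python3 -m pendant '[[[0,0,0,0,0,0,45],[0,0,0,0,0,0,60],[0,0,0,0,0,0,80],[0,0,0,0,0,0,100],[0,0,0,0,0,0,100]]]'|grep -E 'pos|open'
python3 -m pendant '[[[0,0,-2,0,0,0,100],[0,0,-3.5,0,0,0,100],[0,0,-3.5,0,0,0,100],[0,0,-2.5,0,0,0,100],[0,0,0,0,0,0,100]]]'|grep -E 'pos|rot'
python3 -m pendant '[[[0,0,0,0,0,-0.12,100],[0,0,0,0,0,-0.12,100],[0,0,0,0,0,-0.12,100],[0,0,0,0,0,-0.12,100],[0,0,0,0,0,-0.12,100]]]'|grep -E 'pos|rot'
python3 -m pendant '[[[0,0,0,0,0,-0.12,100],[0,0,0,0,0,-0.12,100],[0,0,0,0,0,-0.12,100],[0,0,0,0,0,-0.12,100],[0,0,0,0,0,-0.12,100]]]'|grep -E 'pos|rot'
python3 -m pendant '[[[0,0,0,0,0,-0.12,100],[0,0,0,0,0,0,100]]]'|grep -E 'pos|rot'
python3 - <<'E'
from fit import *
bot.camera('side');bot.camera('top');fit('cleaner_bottle',.499,.395,0);fit('black_brush',.477,.164,0);fit('brown_brush',.644,.181,.31)
go(.477,.164,.06,180)
E
```

```text
ee_pos: [0.5005, 0.3958, 0.0076]
opening: 0.0845
ee_pos: [0.4982, 0.3939, 0.1241]
tcp_rot: [-180.0, -0.0, 101.9]
ee_pos: [0.4996, 0.395, 0.1266]
tcp_rot: [179.7, 0.0, 137.4]
ee_pos: [0.4996, 0.3949, 0.1246]
tcp_rot: [179.8, 0.2, 173.2]
ee_pos: [0.4995, 0.3948, 0.1237]
tcp_rot: [179.9, 0.2, -179.3]
cleaner_bottle top [0.5023 0.3933] 4.6 iou 0.71 conf 0.69
cleaner_bottle side [0.4997 0.3928] 2.1 iou 0.91 conf 0.87
black_brush top [0.4778 0.1595] 2.1 iou 0.93 conf 0.75
black_brush side [0.4744 0.1653] -2.4 iou 0.91 conf 0.98
brown_brush top no mask
brown_brush side [0.6539 0.2034] -34.5 iou 0.55 conf 0.74
t29.6 [0.4995 0.3949 0.1242] rpy [ 179.9    0.2 -179.7] F [-0.2  0.   0.3] open 0.0856 q1 38 q6 38
  cm: [  2.36 -23.08   6.42] turn 0.005
  level: [0.003 0.003 0.   ]
```

```bash
python3 -m pendant '[[[0.2,-2.2,0,0.003,0.003,0,100],[0.35,-3.4,0,0,0,0,100],[0.35,-3.4,0,0,0,0,100],[0.35,-3.4,0,0,0,0,100],[0.35,-3.4,0,0,0,0,100]]]'|grep pos
python3 -m pendant '[[[0.35,-3.4,1.5,0,0,0,100],[0.2,-2.6,2,0,0,0,100],[0,0,2,0,0,0,100],[0,0,0,0,0,0,100],[0,0,0,0,0,0,100]]]'|grep pos
python3 g.py .4765 .163 -.021 180
```

```text
ee_pos: [0.4831, 0.2373, 0.1218]
ee_pos: [0.4776, 0.1689, 0.0679]
t30.4 [0.4776 0.1689 0.0679] rpy [179.9   0.3 179.8] F [ 0.7 -0.3  1.4] open 0.0851 q1 20 q6 20
  cm: [ 0.11 -0.59  8.89] turn -0.003
  level: [0.001 0.005 0.   ]
```

```bash
python3 -m pendant '[[[0.1,-0.5,1.5,0.001,0.005,0,100],[0,0,2.5,0,0,0,100],[0,0,2,0,0,0,100],[0,0,1,0,0,0,100],[0,0,0,0,0,0,100]]]'|grep pos
python3 g.py .4765 .163 -.021 180
```

```text
ee_pos: [0.4805, 0.1681, 0.0023]
t30.8 [0.4805 0.1681 0.0023] rpy [179.8   0.4 179.9] F [ 0.2 -0.7  0.5] open 0.0853 q1 19 q6 19
  cm: [ 0.39 -0.51  2.33] turn -0.001
  level: [0.003 0.007 0.   ]
```

```bash
python3 -m pendant '[[[0.35,-0.5,0,0.003,0.007,0,100],[0,0,0.9,0,0,0,100],[0,0,0.8,0,0,0,100],[0,0,0.4,0,0,0,100],[0,0,0,0,0,0,100]]]'|grep pos
python3 g.py .4765 .163 -.021 180
```

```text
ee_pos: [0.4791, 0.1648, -0.0159]
t31.2 [ 0.4791  0.1648 -0.0159] rpy [ 179.9    0.2 -180. ] F [ 0.  -0.6  0.3] open 0.0855 q1 19 q6 19
  cm: [ 0.26 -0.18  0.51] turn 0.0
  level: [0.002 0.004 0.   ]
```

```bash
python3 -m pendant '[[[0.2,-0.1,0.45,0.002,0.004,0,80],[0,0,0.1,0,0,0,60],[0,0,0.05,0,0,0,45],[0,0,0,0,0,0,35],[0,0,0,0,0,0,35]]]' 60|grep -E 'pos|open';python3 -m pendant '[[[0,0,0,0,0,0,35],[0,0,0,0,0,0,35]]]' |grep -E 'pos|open|rot'; python3 g.py .6164 -.0033 .07 100
```

```text
ee_pos: [0.4776, 0.1638, -0.0214]
opening: 0.0429
ee_pos: [0.4776, 0.1638, -0.0213]
tcp_rot: [-180.0, 0.1, 180.0]
opening: 0.0426
t31.8 [ 0.4776  0.1638 -0.0213] rpy [-1.8e+02  1.0e-01  1.8e+02] F [ 0.2  0.4 -0.1] open 0.0426 q1 19 q6 19
  cm: [-13.88 -16.71  -9.13] turn 1.396
  level: [-0.     0.001 -0.   ]
```

```bash
python3 -m pendant '[[[0,0,-1.5,0,0,0,35],[0,0,-3,0,0,0,35],[0,0,-3,0,0,0,35],[0,0,-2,0,0,0,35],[0,0,0,0,0,0.08,35]]]'|grep -E 'pos|open'
python3 -m pendant '[[[0,0,0,0,0,0.12,35],[0,0,0,0,0,0.12,35],[0,0,0,0,0,0.12,35],[0,0,0,0,0,0.12,35],[0,0,0,0,0,0.12,35]]]'|grep -E 'pos|rot'
python3 -m pendant '[[[0,0,0,0,0,0.12,35],[0,0,0,0,0,0.12,35],[0,0,0,0,0,0.12,35],[0,0,0,0,0,0.12,35],[0,0,0,0,0,0.12,35]]]'|grep -E 'pos|rot'
python3 -m pendant '[[[0,0,0,0,0,0,35]]]' >/dev/null; python3 g.py .6164 -.0033 .07 100
```

```text
ee_pos: [0.4752, 0.163, 0.0751]
opening: 0.0431
ee_pos: [0.4765, 0.1635, 0.0779]
tcp_rot: [-180.0, 0.0, 139.7]
ee_pos: [0.4763, 0.1634, 0.0776]
tcp_rot: [-179.9, 0.0, 103.9]
t33.2 [0.4762 0.1635 0.0775] rpy [-179.9    0.   103.6] F [ 0.3  1.3 -0.8] open 0.0432 q1 19 q6 95
  cm: [-19.5    9.72   0.75] turn 0.062
  level: [-0.001  0.001 -0.   ]
```

```bash
python3 -m pendant '[[[-2.2,1.1,0,0,0,0.062,35],[-3.2,1.5,0,0,0,0,35],[-3.2,1.5,0,0,0,0,35],[-3.2,1.5,0,0,0,0,35],[-3.2,1.5,0,0,0,0,35]]]'|grep pos;python3 -m pendant '[[[-3.0,1.5,0,0,0,0,35],[-0.8,0.3,0,0,0,0,35],[0,0,0,0,0,0,35],[0,0,0,0,0,0,35]]]'|grep open; python3 g.py .6164 -.0033 .01 100
```

```text
ee_pos: [0.5752, 0.0303, 0.0779]
opening: 0.0432
t33.9 [ 0.604  -0.011   0.0761] rpy [-179.9   -0.   102.1] F [-0.1  0.1 -1.6] open 0.0432 q1 -1 q6 77
  cm: [0.49 1.37 6.61] turn 0.037
  level: [-0.002 -0.     0.   ]
```

```bash
python3 -m pendant '[[[0.5,1.3,1,0,0,0.037,35],[0,0,2,0,0,0,35],[0,0,2,0,0,0,35],[0,0,0.8,0,0,0,35],[0,0,0,0,0,0,35]]]'|grep pos; python3 g.py .6164 -.0033 .01 100
```

```text
ee_pos: [0.6139, 0.0022, 0.018]
t34.3 [0.6139 0.0022 0.018 ] rpy [-1.800e+02 -1.000e-01  1.007e+02] F [ 0.7  0.1 -0.5] open 0.043 q1 0 q6 80
  cm: [-0.59  0.15  0.8 ] turn 0.011
  level: [-0.    -0.001  0.   ]
```

```bash
python3 -m pendant '[[[-0.55,0.15,0.4,0,0,0.011,35],[0,0,0.4,0,0,0,35],[0,0,0,0,0,0,35],[0,0,0,0,0,0,35]]]'|grep pos; python3 g.py .6164 -.0033 -.012 100
```

```text
ee_pos: [0.6164, -0.0015, 0.0122]
t34.7 [ 0.6164 -0.0015  0.0122] rpy [ 1.799e+02 -1.000e-01  1.002e+02] F [-0.  -0.8 -1.8] open 0.0429 q1 -0 q6 80
  cm: [-0.18 -0.03  2.42] turn 0.004
  level: [ 0.002 -0.001 -0.   ]
```

```bash
python3 -m pendant '[[[-0.15,0,0.7,0.002,0,0,35],[0,0,0.7,0,0,0,35],[0,0,0.6,0,0,0,35],[0,0,0,0,0,0,35]]]'|grep pos; python3 g.py .6164 -.0033 -.012 100; python3 -m pendant '[[[0,0,0.2,0,0,0,35],[0,0,0.1,0,0,0,35],[0,0,0,0,0,0,35]]]'|grep -E 'pos|rot'
```

```text
ee_pos: [0.6179, -0.0033, -0.0078]
t35.0 [ 0.6179 -0.0033 -0.0078] rpy [179.8  -0.  100.2] F [-0.3  0.1 -1.3] open 0.0431 q1 -0 q6 79
  cm: [ 0.03 -0.15  0.42] turn 0.003
  level: [ 0.003 -0.    -0.   ]
ee_pos: [0.6175, -0.0034, -0.0118]
tcp_rot: [179.9, -0.0, 100.2]
```

```bash
python3 -m pendant '[[[0,0,0,0,0,0,45],[0,0,0,0,0,0,60],[0,0,0,0,0,0,80],[0,0,0,0,0,0,100],[0,0,0,0,0,0,100]]]'|grep -E 'pos|open'
python3 -m pendant '[[[0,0,-1.5,0,0,0,100],[0,0,-3,0,0,-0.12,100],[0,0,-3.5,0,0,-0.12,100],[0,0,-1.5,0,0,-0.12,100],[0,0,0,0,0,-0.12,100]]]'|grep -E 'pos|rot'
python3 -m pendant '[[[0,0,0,0,0,-0.12,100],[0,0,0,0,0,-0.12,100],[0,0,0,0,0,-0.12,100],[0,0,0,0,0,-0.12,100],[0,0,0,0,0,-0.12,100]]]'|grep -E 'pos|rot'
python3 -m pendant '[[[0,0,0,0,0,-0.12,100],[0,0,0,0,0,-0.12,100],[0,0,0,0,0,-0.12,100],[0,0,0,0,0,-0.12,100],[0,0,0,0,0,-0.12,100]]]'|grep -E 'pos|rot'
python3 -m pendant '[[[0,0,0,0,0,0,100]]]' >/dev/null; python3 g.py .644 .181 .08 198
```

```text
ee_pos: [0.6181, -0.0034, -0.0109]
opening: 0.0841
ee_pos: [0.6162, -0.0035, 0.0865]
tcp_rot: [-180.0, -0.1, 128.5]
ee_pos: [0.6183, -0.0035, 0.0911]
tcp_rot: [179.9, 0.3, 164.3]
ee_pos: [0.6188, -0.0034, 0.0922]
tcp_rot: [-179.9, 0.4, -159.9]
t37.0 [ 0.6189 -0.0034  0.0924] rpy [-179.9    0.5 -159.6] F [ 0.8  0.8 -0. ] open 0.0852 q1 -0 q6 -21
  cm: [-8.8  16.4   1.24] turn 0.043
  level: [-0.002  0.008 -0.   ]
```

```bash
python3 -m pendant '[[[-1.4,2.5,0,-0.002,0.008,0.043,100],[-1.6,3.0,0,0,0,0,100],[-1.6,3.0,0,0,0,0,100],[-1.6,3.0,0,0,0,0,100],[-1.4,2.8,0,0,0,0,100]]]'|grep pos;python3 -m pendant '[[[-0.5,1.0,0,0,0,0,100],[0,0,0,0,0,0,100],[0,0,0,0,0,0,100]]]'|grep open
python3 - <<'E'
from fit import *
bot.camera('side');bot.camera('top');fit('black_tin',.70,.011,0);fit('black_brush',.616,-.003,1.745);fit('brown_brush',.644,.181,.31)
go(.644,.181,.002,198)
E
```

```text
ee_pos: [0.6487, 0.155, 0.094]
opening: 0.0854
black_tin top [0.7064 0.0094] -0.8 iou 0.95 conf 0.81
black_tin side [0.6959 0.0012] 10.0 iou 0.50 conf 0.70
black_brush top [ 0.6194 -0.0081] 100.7 iou 0.95 conf 0.59
black_brush side [ 0.6158 -0.0097] 100.6 iou 0.94 conf 0.64
brown_brush top no mask
brown_brush side [0.6424 0.1834] 17.1 iou 0.96 conf 0.73
t38.1 [0.6511 0.1714 0.0936] rpy [-1.800e+02  1.000e-01 -1.641e+02] F [0.5 0.5 0.2] open 0.0854 q1 15 q6 -1
  cm: [0.42 1.12 9.16] turn -0.037
  level: [-0.001  0.002 -0.   ]
```

```bash
python3 -m pendant '[[[0.4,1.0,1,0,0,-0.037,100],[0,0,2.5,0,0,0,100],[0,0,2.5,0,0,0,100],[0,0,1.5,0,0,0,100],[0,0,0,0,0,0,100]]]'|grep pos
python3 g.py .644 .181 .002 198
```

```text
ee_pos: [0.6462, 0.178, 0.0188]
t38.5 [0.6462 0.178  0.0188] rpy [-179.9    0.4 -162.1] F [-0.9 -1.  -0.9] open 0.0853 q1 15 q6 -2
  cm: [0.12 0.35 1.68] turn -0.003
  level: [-0.001  0.007 -0.   ]
```

```bash
python3 -m pendant '[[[0.1,0.3,1,0,0.007,0,100],[0,0,1.2,0,0,0,100],[0,0,1.0,0,0,0,100],[0,0,0.5,0,0,0,100],[0,0,0,0,0,0,100]]]'|grep pos
python3 g.py .644 .181 -.021 198
```

```text
ee_pos: [0.6452, 0.1802, -0.0192]
t38.9 [ 0.6452  0.1802 -0.0192] rpy [-1.799e+02  1.000e-01 -1.622e+02] F [-1.3  0.6  0.7] open 0.0853 q1 16 q6 -2
  cm: [0.09 0.11 0.18] turn -0.004
  level: [-0.001  0.002 -0.   ]
```

```bash
python3 -m pendant '[[[0.1,0.1,0.15,0,0,0,80],[0,0,0.05,0,0,0,60],[0,0,0.05,0,0,0,45],[0,0,0,0,0,0,35],[0,0,0,0,0,0,35]]]' 60|grep -E 'pos|open';python3 -m pendant '[[[0,0,0,0,0,0,35],[0,0,0,0,0,0,35]]]' |grep -E 'pos|open|rot'; python3 -m pendant '[[[0,0,-1.5,0,0,0,35],[0,0,-3,0,0,0,35],[0,0,-3.5,0,0,0,35],[0,0,-3,0,0,-0.12,35],[0,0,0,0,0,-0.12,35]]]'|grep -E 'pos|open'
python3 -m pendant '[[[0,0,0,0,0,-0.12,35],[0,0,0,0,0,-0.12,35],[0,0,0,0,0,-0.12,35],[0,0,0,0,0,-0.12,35],[0,0,0,0,0,-0.12,35]]]'|grep -E 'pos|rot';python3 -m pendant '[[[0,0,0,0,0,0,35]]]' |grep rot;  python3 g.py .4537 -.3675 .09 257.7
```

```text
ee_pos: [0.645, 0.1813, -0.0198]
opening: 0.043
ee_pos: [0.6452, 0.1813, -0.0193]
tcp_rot: [-179.9, 0.3, -162.2]
opening: 0.0429
ee_pos: [0.642, 0.1805, 0.0913]
opening: 0.043
ee_pos: [0.6436, 0.1809, 0.0953]
tcp_rot: [-179.8, 0.1, -112.4]
tcp_rot: [-179.8, 0.1, -112.1]
t40.4 [0.6436 0.1809 0.0953] rpy [-1.798e+02  1.000e-01 -1.121e+02] F [-0.4  0.5 -0.5] open 0.0431 q1 16 q6 -52
  cm: [57.95 -3.04  0.53] turn -0.171
  level: [-0.003  0.001 -0.   ]
```

```bash
python3 -m pendant '[[[2.3,-0.1,0,0,0,-0.08,35],[3.5,-0.1,0,0,0,-0.08,35],[3.5,0,0,0,0,0,35],[3.5,0,0,0,0,0,35],[3.5,0,0,0,0,0,35]]]'|grep -E 'pos|rot'; python3 -m pendant '[[[3.5,0,0,0,0,0,35],[3.5,0,0,0,0,0,35],[3.5,0,0,0,0,0,35],[3.5,0,0,0,0,0,35],[3.5,0,0,0,0,0,35]]]'|grep -E 'pos|open'; python3 g.py .4537 -.3675 .09 257.7
```

```text
ee_pos: [0.6014, 0.025, 0.093]
tcp_rot: [-179.9, 0.1, -103.1]
ee_pos: [0.5566, -0.1525, 0.0929]
opening: 0.0428
t41.2 [ 0.5566 -0.1525  0.0929] rpy [-1.798e+02  1.000e-01 -1.044e+02] F [ 1.2 -0.1 -1.2] open 0.0428 q1 -15 q6 -91
  cm: [23.38  4.63  0.29] turn -0.036
  level: [-0.003  0.002 -0.   ]
```

```bash
python3 -m pendant '[[[3.3,0.7,0,-0.003,0.002,-0.036,35],[3.3,0.7,0,0,0,0,35],[3.3,0.7,0,0,0,0,35],[3.3,0.7,0,0,0,0,35],[3.3,0.7,0,0,0,0,35]]]'|grep -E 'pos|rot'; python3 -m pendant '[[[3.3,0.6,0,0,0,0,35],[2,0.3,0,0,0,0,35],[0,0,0,0,0,0,35],[0,0,0,0,0,0,35]]]'|grep -E 'open'; python3 g.py .4537 -.3675 .02 257.7
```

```text
ee_pos: [0.4807, -0.3131, 0.093]
tcp_rot: [-179.9, -0.0, -103.6]
opening: 0.0428
t42.0 [ 0.4541 -0.3706  0.0929] rpy [-1.799e+02 -1.000e-01 -1.050e+02] F [ 0.6 -0.6 -1.7] open 0.0428 q1 -39 q6 -114
  cm: [-0.29  0.12  7.29] turn -0.048
  level: [-0.001 -0.002  0.   ]
```

```bash
python3 -m pendant '[[[-0.25,0.1,1.2,0,0,-0.048,35],[0,0,2,0,0,0,35],[0,0,2,0,0,0,35],[0,0,1.5,0,0,0,35],[0,0,0,0,0,0,35]]]'|grep pos; python3 - <<'E'
from h import *
go(.4537,-.3675,-.0095,257.7)
a=save('side','s9.png')[85:165,235:335]
cv2.imwrite('pics/n10.png',cv2.convertScaleAbs(cv2.resize(cv2.cvtColor(a,cv2.COLOR_RGB2BGR),(500,400),interpolation=cv2.INTER_CUBIC),alpha=2.4))
E
```

```text
ee_pos: [0.4563, -0.3655, 0.0251]
t42.4 [ 0.4563 -0.3655  0.0251] rpy [-179.8   -0.2 -102.8] F [ 0.2  0.2 -1.2] open 0.0432 q1 -39 q6 -116
  cm: [0.25 0.21 3.46] turn -0.009
  level: [-0.004 -0.003  0.   ]
```

View pics/n10.png

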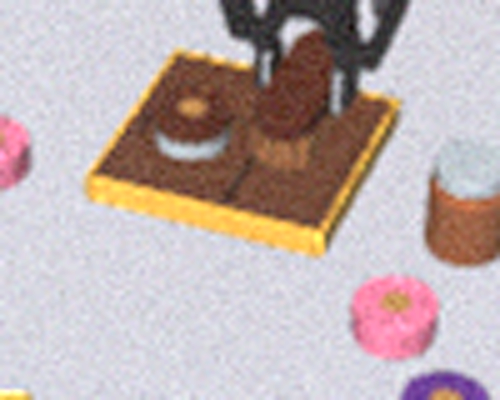

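The brown brush hangs over its bay at about picture (294,107), with the brown tin sitting in its own bay at (273,111). Lowering it.

```bash
python3 -m pendant '[[[0.2,0.2,0.8,-0.004,-0.003,-0.009,35],[0,0,0.8,0,0,0,35],[0,0,0.6,0,0,0,35],[0,0,0,0,0,0,35]]]'|grep pos; python3 g.py .4537 -.3675 -.0095 257.7
```

```text
ee_pos: [0.4564, -0.3669, 0.0061]
t42.8 [ 0.4564 -0.3669  0.0061] rpy [-1.797e+02 -1.000e-01 -1.022e+02] F [ 0.  -0.1 -1.2] open 0.043 q1 -39 q6 -117
  cm: [0.12 0.25 1.56] turn 0.001
  level: [-0.005 -0.001  0.   ]
```

```bash
python3 -m pendant '[[[0.1,0.3,0.4,-0.005,-0.001,0,35],[0,0,0.5,0,0,0,35],[0,0,0.4,0,0,0,35],[0,0,0,0,0,0,35]]]'|grep pos; python3 g.py .4537 -.3675 -.0098 257.7; python3 -m pendant '[[[0,0,0.2,0,0,0,35],[0,0,0,0,0,0,35]]]'|grep -E 'pos|rot'
```

```text
ee_pos: [0.4534, -0.3677, -0.0072]
t43.1 [ 0.4534 -0.3677 -0.0072] rpy [-1.800e+02 -1.000e-01 -1.023e+02] F [ 0.1 -0.1 -2.4] open 0.0424 q1 -39 q6 -117
  cm: [-0.03 -0.02  0.26] turn 0.0
  level: [-0.    -0.001  0.   ]
ee_pos: [0.4533, -0.3678, -0.0095]
tcp_rot: [-180.0, -0.1, -102.3]
```

Release, lift, and move clear towards the middle at height for a full check.

```bash
python3 -m pendant '[[[0,0,0,0,0,0,45],[0,0,0,0,0,0,60],[0,0,0,0,0,0,80],[0,0,0,0,0,0,100],[0,0,0,0,0,0,100]]]'|grep -E 'pos|open'
python3 -m pendant '[[[0,0,-1.5,0,0,0,100],[0,0,-3.5,0,0,0,100],[0,0,-4,0,0,0,100],[0,0,-4,0,0,0,100],[0,0,-4,0,0,0,100]]]'|grep -E 'pos|rot'
python3 -m pendant '[[[-3.5,2,-1,0,0,0,100],[-3.5,2,-1,0,0,0,100],[-3.5,2,0,0,0,0,100],[-3.5,2,0,0,0,0,100],[-3.5,0,0,0,0,0,100]]]'|grep -E 'pos'
python3 -m pendant '[[[-3.5,0,0,0,0,0,100],[-3.5,0,0,0,0,0,100],[0,0,0,0,0,0,100],[0,0,0,0,0,0,100]]]'|grep -E 'pos'
python3 - <<'E'
from fit import *
save('side','s10.png');save('top','t10.png')
for a in [('black_brush',.616,-.003,1.745),('black_tin',.70,.011,0),('brown_brush',.4537,-.3675,1.356),('brown_tin',.535,-.385,0),('cleaner_bottle',.499,.395,0),('glass_jar',.333,-.308,0)]: fit(*a)
b=cv2.imread('pics/t10.png')[90:300,90:450];cv2.imwrite('pics/n11.png',cv2.convertScaleAbs(cv2.resize(b,(800,467),interpolation=cv2.INTER_CUBIC),alpha=1.5))
b=cv2.imread('pics/s10.png')[80:340,160:380];cv2.imwrite('pics/n12.png',cv2.convertScaleAbs(cv2.resize(b,(508,600),interpolation=cv2.INTER_CUBIC),alpha=2.0))
E
```

```text
ee_pos: [0.454, -0.3683, -0.0084]
opening: 0.0842
ee_pos: [0.4496, -0.3645, 0.1574]
tcp_rot: [179.2, 0.3, -102.3]
ee_pos: [0.4123, -0.1805, 0.1906]
ee_pos: [0.428, -0.1035, 0.1933]
black_brush top [ 0.6203 -0.0054] 100.0 iou 0.89 conf 0.55
black_brush side [ 0.6155 -0.0099] 100.6 iou 0.95 conf 0.85
black_tin top no mask
black_tin side [0.702  0.0043] 7.0 iou 0.96 conf 0.68
brown_brush top [ 0.4472 -0.3886] 91.5 iou 0.40 conf 0.89
brown_brush side [ 0.4522 -0.3731] 79.0 iou 0.91 conf 0.71
brown_tin top no mask
brown_tin side [ 0.5368 -0.3946] 0.7 iou 0.82 conf 0.44
cleaner_bottle top [0.5031 0.3942] 1.5 iou 0.95 conf 0.71
cleaner_bottle side [0.4992 0.3929] 4.8 iou 0.89 conf 0.94
glass_jar top [ 0.338  -0.3098] 1.4 iou 0.08 conf 0.59
glass_jar side [ 0.3325 -0.3089] 4.0 iou 0.94 conf 0.79
```

View pics/n11.png

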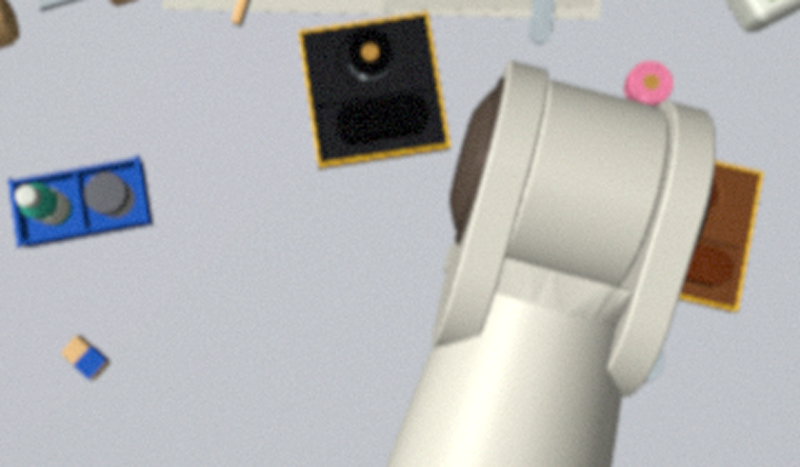

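View pics/n12.png

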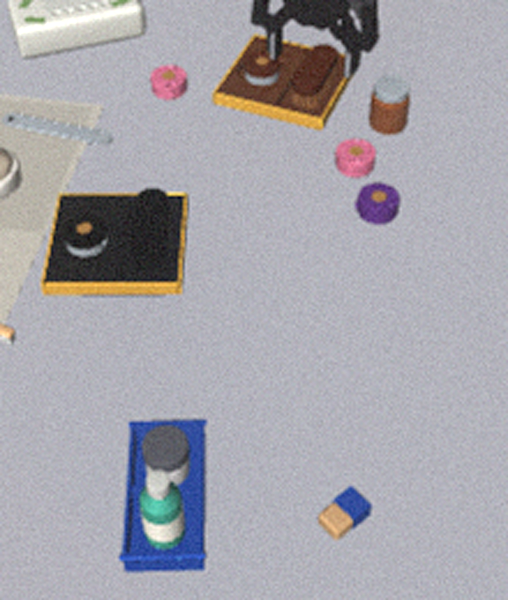

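```bash
python3 -c "
from h import *
o=bot.get_obs();print(o['time'],o['ee_pos'],o['opening']);bot.job_done()"
```

```text
45.5667 [ 0.42772363 -0.10512533  0.19277014] 0.08528729909585686
the job is handed in; nothing more can be done
```

I put both tins and both brushes in the bays of their own colour and stood the green bottle in the tray's empty cell. I then moved the arm clear and handed the job in at 45.6 s. No verdict came back.

**Reported height was wrong:** the real fingertips were about 38 mm above the reported TCP. I found this when the first close on the black tin missed, and measured it by touching the lid. After that I worked with the corrected height. The wrist force stayed near zero during that touch, so I judged contact from where the arm stopped.

**Regrips:** I gripped the black tin again because the fingers were too low for the bay. I set the brown tin back down and gripped it again because the hold was too shallow.

**Last checks:**
- **Final pictures:** all five things sit upright in their places, and the look-alikes are untouched.
- **Fits:** the good fits put each thing within about 5 mm of its target, allowing for the raised bay floors. The limits are 14 to 18 mm.
- **Glass jar:** the side view puts it within about 2 mm of where it started.

**Checks that failed or disagreed:**
- **Top view blocked:** at the end the arm hid most of the brown box and the jar. The top fits of the brown brush and the jar are therefore useless, and the brown tin had none. Those three rest on the side view alone.
- **Black tin:** the final top view gave no fit either. An earlier top fit agreed with the final side one.
- **Camera bias:** the two cameras differed by up to about 8 mm throughout, so I used averages.

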